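Pack the tape rolls into the tray

ROBOT

A 6-joint arm with a two-finger parallel gripper is mounted at the origin on the work surface. World frame = base frame: x ahead of the robot, y to its left, z up, the work surface at z = 0. Lengths are in m, angles in rad, forces in N, time in s.
With the tool pointing down it reaches from about 0.35 to 0.975 m from the base axis. Payload 4.9 kg.
Tool frame: the origin (TCP) lies at the very end of the fingers, on their centre line; the grasp point (between the pads) lies 19 mm behind it; z points along the fingers, y is the line along which they close (so a half turn about z gives the same grasp; the last joint's range is limited). The gripper opens to 85 mm and grips with 20 to 120 N. Pads are 22 mm wide; open, the fingers measure 114 mm over their backs; the gripper's body (76 mm by 85 mm) begins 54 mm behind the grasp point. The pads swing forward as they close: fully open they stand 13 mm farther back than shut.
Start: joints at [-1.336, 0.053, 1.613, -0, 1.476, -0.119], TCP at [0.217, -0.586, 0.196] pointing down, gripper open.
Joint ranges: [-3.01, 3.01], [-1.01, 2.22], [0.06, 2.58], [-1.02, 4.17], [0.09, 2.62], [-3.14, 3.14]. Speed limits (rad/s): [2.57, 2.57, 3.14, 3.14, 3.14, 3.14].

INTERFACE

Orientations are given as a unit quaternion [w, x, y, z].
In Python, from plant import manip gives the robot as it stands.
- The arm moves only by the tool send_rows, never from a script. Its argument "increments" is a list of rows, each an object of numbers: "claw": the closure, from -1 (fully open) to 1 (shut); "dx", "dy", "dz": the shift along the tool's x, y, z in units of 0.5 m (1.0 is 0.5 m); "yaw": the turn about the tool's z in units of 1.5 rad (1.0 is 1.5 rad). A call has 1 to 20 rows; each row is the pose to reach, as a shift and turn from the pose commanded when the call began, along the tool's axes at that moment; what a row does not reach only later rows make up. A row lasts 1/8 s, in which the tool goes at most 62.5 mm and 10.7 degrees, less where a joint would pass 70% of its speed; a pose out of reach is approached as far as the arm can. A call with a number of a shift or a turn outside -1 to 1 is refused whole. A call with a gripper value outside its range is refused whole. The fingers move at their own pace and stop on an object; the grip force is fixed at half the most. Time passes only in rows, so rows that repeat a pose let the fingers close. It gives the time, the measured TCP pose, the force, the opening and the grip force at its end, in the units of the state.
- manip.state(): the state, without advancing time (a new reading comes with each control period).
- manip.grab_frame(name): name is "scene" or "side" or "wrist"; returns the picture (420x560x3 uint8, red, green, blue); there is no depth.
- manip.camera_params(name): a dict with "camera_matrix" (3x3 intrinsics, pixels), "k1" (the pictures are not rectified: a ray, as slopes to the right and down, at radius r is drawn at 1 + k1 r^2 times it, then the intrinsics apply), "extrinsics" (4x4, takes a point from world to camera coordinates); the wrist camera has in their place "tool_from_camera" (4x4, takes a point from camera to tool coordinates, whose origin is the TCP and whose axes are the flange's). Camera axes: x right, y down, z forward; pixel columns grow to the right and rows downward; lengths in m; the calibration is good to about 2 mm. A picture is of the moment at which its call begins: read the wrist's pose just before it. camera_params takes no time and is no camera call.
- manip.job_done(): hands the job in; it is judged then, once.
The state is a dict: "time": time; "joint_pos": joint angles; "joint_vel": joint speeds; "joint_efforts": joint torques, N m; "tool_pos": TCP position; "tool_rot": TCP orientation; "contact_force": force on the tool from outside, world axes, zero at the start; "ft_torque": the same for the moment, N m; "gripper_width": opening from 0.0 (shut) to 1.0 (fully open); "grasp_force": force on a finger pad.
Only numpy, scipy, OpenCV 4.12 (cv2) and the standard library are available. Lean on these libraries where they do the work, as an engineer would, in place of code of your own. Each camera call takes 0.05 s, during which the arm holds its last target. There are 200 camera calls.

TASK

Slide every roll of craft tape up off its dowel on the stand and lay it flat (hole upwards, either way up) in the long wooden tray, in any order. When all of them are in, set the loose black end block in the tray behind the last roll and push it towards the dark stop wall until you feel the whole row butt up tight, with no gaps, and leave it standing like that. Leave the bowl, the paint jar and the white tub where they are.

Things in the scene. Friction and masses are not known exactly. Their poses are not given: they have to be found in the camera images.
- stand: Fixed plywood board, 200 (its x) x 240 (its y) x 12 mm thick, with six upright wooden dowels, each 18 mm in diameter and rising 70 mm above the board (tips 82 mm over the table), at x = -60 and +60 mm and y = -80, 0 and +80 mm in its frame. Origin: centre of its underside, on the table. Three to five of the dowels carry one roll each.
- roll_red: A roll of red craft tape, wound as a thick ring: 60 to 61 mm outside diameter, 27 mm hole, 48 mm tall along its z axis, about 80 to 150 g, rigid. Origin: centre of its lower end face; at the start it sits on the stand's board round a dowel. It may be absent in this run.
- roll_blue: A roll of blue craft tape, wound as a thick ring: 60 to 61 mm outside diameter, 27 mm hole, 48 mm tall along its z axis, about 80 to 150 g, rigid. Origin: centre of its lower end face; at the start it sits on the stand's board round a dowel. It may be absent in this run.
- roll_green: A roll of green craft tape, wound as a thick ring: 60 to 61 mm outside diameter, 27 mm hole, 48 mm tall along its z axis, about 80 to 150 g, rigid. Origin: centre of its lower end face; at the start it sits on the stand's board round a dowel. It may be absent in this run.
- roll_yellow: A roll of yellow craft tape, wound as a thick ring: 60 to 61 mm outside diameter, 27 mm hole, 48 mm tall along its z axis, about 80 to 150 g, rigid. Origin: centre of its lower end face; at the start it sits on the stand's board round a dowel. It may be absent in this run.
- roll_orange: A roll of orange craft tape, wound as a thick ring: 60 to 61 mm outside diameter, 27 mm hole, 48 mm tall along its z axis, about 80 to 150 g, rigid. Origin: centre of its lower end face; at the start it sits on the stand's board round a dowel. It may be absent in this run.
- roll_white: A roll of white craft tape, wound as a thick ring: 60 to 61 mm outside diameter, 27 mm hole, 48 mm tall along its z axis, about 80 to 150 g, rigid. Origin: centre of its lower end face; at the start it sits on the stand's board round a dowel. It may be absent in this run.
- tray: Fixed wooden trough with a white floor for five rolls and the block: floor 6 mm thick, 70 mm wide (its x) and 370 mm long (its y) inside; side walls 10 mm thick, rising 12 mm above the floor; a dark stop wall 12 mm thick, 46 mm tall above the floor, across its -y end; its +y end is open. Origin: centre of the inner length and width, on the table.
- tray_stop (a point): Point on the tray's floor surface at the middle of the stop wall's inner face; axes as the tray's: the row of rolls runs from here along +y, x is across the tray. In a tight row the roll centres lie about 30, 90, 150, .. mm from it (up to 1 mm more per roll).
- block: Loose black end block with a pale wooden top, 58 mm (its x, goes across the tray) x 45 mm (its y, along the tray) x 50 mm tall, 0.25 kg; at the start it stands on the table beyond the tray. Either 58 mm-wide face may look at the rolls. Origin: centre of its underside.
- bowl: Blue ceramic bowl, 110 mm across, 60 mm tall, a bystander. Origin: centre of its underside.
- paintjar: Glass paint jar with white cap and yellow label, 60 mm across, 90 mm tall, a bystander. Origin: centre of its underside.
- tub: White open plastic tub, 100 x 150 x 55 mm, a bystander. Origin: centre of its underside.
There are look-alikes about, which are no part of the job. Leave any turquoise look-alike of the block alone.

How it is judged:
On the way, in this order (a step that is already met when the one before it is completed fails the run):
1. every roll lies flat in the tray (x of roll_red in the frame of tray_stop between -0.009 and 0.009 m and y of roll_red in the frame of tray_stop between 0.02 and 0.36 m and (z of roll_red in the frame of tray_stop between -0.005 and 0.005 m or z of roll_red in the frame of tray_stop between 0.043 and 0.053 m) and angle between the z axis of each of roll_red, roll_blue, roll_green, roll_yellow, roll_orange, roll_white and the z axis of tray, either way round below 0.12 rad and x of roll_blue in the frame of tray_stop between -0.009 and 0.009 m and y of roll_blue in the frame of tray_stop between 0.02 and 0.36 m and (z of roll_blue in the frame of tray_stop between -0.005 and 0.005 m or z of roll_blue in the frame of tray_stop between 0.043 and 0.053 m) and x of roll_green in the frame of tray_stop between -0.009 and 0.009 m and y of roll_green in the frame of tray_stop between 0.02 and 0.36 m and (z of roll_green in the frame of tray_stop between -0.005 and 0.005 m or z of roll_green in the frame of tray_stop between 0.043 and 0.053 m) and x of roll_yellow in the frame of tray_stop between -0.009 and 0.009 m and y of roll_yellow in the frame of tray_stop between 0.02 and 0.36 m and (z of roll_yellow in the frame of tray_stop between -0.005 and 0.005 m or z of roll_yellow in the frame of tray_stop between 0.043 and 0.053 m) and x of roll_orange in the frame of tray_stop between -0.009 and 0.009 m and y of roll_orange in the frame of tray_stop between 0.02 and 0.36 m and (z of roll_orange in the frame of tray_stop between -0.005 and 0.005 m or z of roll_orange in the frame of tray_stop between 0.043 and 0.053 m) and x of roll_white in the frame of tray_stop between -0.009 and 0.009 m and y of roll_white in the frame of tray_stop between 0.02 and 0.36 m and (z of roll_white in the frame of tray_stop between -0.005 and 0.005 m or z of roll_white in the frame of tray_stop between 0.043 and 0.053 m)), for 0.2 s.
2. the end block stands in the tray behind the last roll and the whole row is butted tight against the stop wall (x of block in the frame of tray_stop between -0.012 and 0.012 m and z of block in the frame of tray_stop between -0.004 and 0.006 m and angle between block's own z axis and vertical below 0.12 rad and angle between the y axis of block and the y axis of tray, either way round below 0.15 rad and (y of block in the frame of tray_stop between 0.1965 and 0.2115 m or y of block in the frame of tray_stop between 0.2565 and 0.2715 m or y of block in the frame of tray_stop between 0.3165 and 0.3315 m) and (y of block in the frame of tray_stop below 0.03 m or y of roll_red in the frame of tray_stop between 0.023 and 0.039 m or y of roll_blue in the frame of tray_stop between 0.023 and 0.039 m or y of roll_green in the frame of tray_stop between 0.023 and 0.039 m or y of roll_yellow in the frame of tray_stop between 0.023 and 0.039 m or y of roll_orange in the frame of tray_stop between 0.023 and 0.039 m or y of roll_white in the frame of tray_stop between 0.023 and 0.039 m) and (y of block in the frame of tray_stop below 0.09 m or y of roll_red in the frame of tray_stop between 0.083 and 0.099 m or y of roll_blue in the frame of tray_stop between 0.083 and 0.099 m or y of roll_green in the frame of tray_stop between 0.083 and 0.099 m or y of roll_yellow in the frame of tray_stop between 0.083 and 0.099 m or y of roll_orange in the frame of tray_stop between 0.083 and 0.099 m or y of roll_white in the frame of tray_stop between 0.083 and 0.099 m) and (y of block in the frame of tray_stop below 0.15 m or y of roll_red in the frame of tray_stop between 0.143 and 0.159 m or y of roll_blue in the frame of tray_stop between 0.143 and 0.159 m or y of roll_green in the frame of tray_stop between 0.143 and 0.159 m or y of roll_yellow in the frame of tray_stop between 0.143 and 0.159 m or y of roll_orange in the frame of tray_stop between 0.143 and 0.159 m or y of roll_white in the frame of tray_stop between 0.143 and 0.159 m) and (y of block in the frame of tray_stop below 0.21 m or y of roll_red in the frame of tray_stop between 0.203 and 0.219 m or y of roll_blue in the frame of tray_stop between 0.203 and 0.219 m or y of roll_green in the frame of tray_stop between 0.203 and 0.219 m or y of roll_yellow in the frame of tray_stop between 0.203 and 0.219 m or y of roll_orange in the frame of tray_stop between 0.203 and 0.219 m or y of roll_white in the frame of tray_stop between 0.203 and 0.219 m) and (y of block in the frame of tray_stop below 0.27 m or y of roll_red in the frame of tray_stop between 0.263 and 0.279 m or y of roll_blue in the frame of tray_stop between 0.263 and 0.279 m or y of roll_green in the frame of tray_stop between 0.263 and 0.279 m or y of roll_yellow in the frame of tray_stop between 0.263 and 0.279 m or y of roll_orange in the frame of tray_stop between 0.263 and 0.279 m or y of roll_white in the frame of tray_stop between 0.263 and 0.279 m) and (y of block in the frame of tray_stop above 0.24 m or y of each of roll_red, roll_blue, roll_green, roll_yellow, roll_orange, roll_white in the frame of tray_stop below 0.19 m) and (y of block in the frame of tray_stop above 0.3 m or y of each of roll_red, roll_blue, roll_green, roll_yellow, roll_orange, roll_white in the frame of tray_stop below 0.25 m)), for 0.2 s.
At the end, for the whole second after the job is handed in: All rolls lie flat on the tray floor (7 degrees), in a row from the stop wall, centres -7 to +9 mm from 30, 90, 150, .. mm out from it; the block stands on the floor, square (8 degrees), its near face -6 to +9 mm from 60 mm x number of rolls, no roll beyond it; all at rest (all of step 1 and all of step 2 and linear speed of each of roll_red, roll_blue, roll_green, roll_yellow, roll_orange, roll_white, block below 0.02 m/s); the robot touches nothing.
It fails at once if the bowl is shoved aside or tipped (distance of bowl from where it was at the start of the episode above 0.03 m or angle between bowl's own z axis and vertical above 0.4 rad).
It fails at once if the paintjar is shoved aside or tipped (distance of paintjar from where it was at the start of the episode above 0.03 m or angle between paintjar's own z axis and vertical above 0.4 rad).
It fails at once if the tub is shoved aside or tipped (distance of tub from where it was at the start of the episode above 0.03 m or angle between tub's own z axis and vertical above 0.4 rad).
Of roll_red, roll_blue, roll_green, roll_yellow, roll_orange, roll_white only 3 to 5 are there at a start; the rules pass over those that are not, and their reading is None.
At some moment in a run one of block may be knocked a few centimetres aside while the robot is not near it.
Once in a run the grip may slacken for a moment while it holds something.
It also fails if it takes over 210 s, if anything falls off the work surface, if the arm or the gripper's body presses on something with over 40 N, if the wrist force passes 120 N, or if a joint passes its speed limit or range.

## Working session

There is one attempt and no reset: what is moved stays moved. The work goes in short steps, Python scripts to look and compute and a tool call to move; the robot and the scene stay as the last step left them, time stands still between calls to the robot, and variables do not carry over. Pictures are saved under pics/ and viewed, at most 14 in all, crops included, and the job is handed in when it is done.

Besides the shell and the picture viewer there is one more tool, called after "Emit:" as a command line: name --argument value ..., lists and objects as JSON in quotes. send_rows: Moves the arm, as the interface text tells. Shifts and turns lie within -1 to 1; 1 stands for 0.5 m of shift or 1.5 rad of turn. Its arguments: {"type":"object","properties":{"increments":{"type":"array","items":{"type":"object","properties":{"claw":{"type":"number"},"dx":{"type":"number"},"dy":{"type":"number"},"dz":{"type":"number"},"yaw":{"type":"number"}}}}},"required":["increments"]}

```bash
mkdir -p pics
cat > h.py <<'E'
import numpy as np, cv2
from plant import manip
from scipy.spatial.transform import Rotation as R
def snap(cam,fn):
    s=manip.state(); im=manip.grab_frame(cam); cv2.imwrite('pics/'+fn,im[:,:,::-1]); return s,im
def cam(name,s=None):
    p=manip.camera_params(name);K=np.array(p['camera_matrix']);k1=p['k1']
    if name=='wrist':
        T=np.eye(4);T[:3,:3]=R.from_quat(np.roll(s['tool_rot'],-1)).as_matrix();T[:3,3]=s['tool_pos']
        E=np.linalg.inv(T@np.array(p['tool_from_camera']))
    else: E=np.array(p['extrinsics'])
    return K,k1,E
def p2w(c,uv,z):
    K,k1,E=c; d=np.linalg.solve(K,[uv[0],uv[1],1]); rd=np.hypot(d[0],d[1]); r=rd
    for _ in range(30): r=rd/(1+k1*r*r)
    d[:2]*=r/max(rd,1e-9)
    Rw=E[:3,:3].T; o=-Rw@E[:3,3]; v=Rw@d; return o+v*(z-o[2])/v[2]
def w2p(c,P):
    K,k1,E=c; q=E[:3,:3]@np.array(P)+E[:3,3]; q=q/q[2]; f=1+k1*(q[0]**2+q[1]**2); return (K@[q[0]*f,q[1]*f,1])[:2]
E
python3 - <<'E'
from h import *
s,im=snap('scene','a.png'); s2,im2=snap('side','b.png')
print(s)
for n in('scene','side','wrist'): print(manip.camera_params(n))
E
```

```text
{'time': 0.0, 'joint_pos': array([-1.33598840e+00,  5.33329109e-02,  1.61431200e+00, -1.56125502e-05,
        1.47599915e+00, -1.18987142e-01]), 'joint_vel': array([-0.00035562,  0.00067109,  0.00034304,  0.00021966, -0.0009565 ,
       -0.00035256]), 'joint_efforts': array([ 7.53320983e-04, -3.93677437e+01, -3.70177245e+01, -2.70373914e-05,
        6.78113473e-03,  1.37729538e-05]), 'tool_pos': array([ 0.21637622, -0.58560033,  0.19456719]), 'tool_rot': array([-1.02353534e-03,  9.84393741e-01,  1.75977019e-01, -6.71231952e-05]), 'contact_force': array([ 0.01616931,  1.26667365, -0.11206162]), 'ft_torque': array([-0.00871937,  0.04525008, -0.00083803]), 'grasp_force': 0.0, 'gripper_width': 1.000676939136368}
{'camera_matrix': array([[521.40623463,   0.        , 278.64674741],
       [  0.        , 521.40623463, 205.58000918],
       [  0.        ,   0.        ,   1.        ]]), 'k1': -0.1280586545871888, 'extrinsics': array([[ 0.26430897,  0.96431291,  0.01553646, -0.08323185],
       [ 0.78860139, -0.20681831, -0.57908033, -0.38517195],
       [-0.55520142,  0.1653082 , -0.81512244,
[... 403 characters left out ...]
0.09630929],
       [ 0.18090923,  0.71508335, -0.67522415,  0.91549578],
       [ 0.        ,  0.        ,  0.        ,  1.        ]])}
{'camera_matrix': array([[311.24015111,   0.        , 280.666434  ],
       [  0.        , 311.24015111, 208.37839337],
       [  0.        ,   0.        ,   1.        ]]), 'k1': -0.005534626010826109, 'tool_from_camera': array([[-4.28104005e-04, -9.49714614e-01, -3.13116542e-01,
         7.96064915e-02],
       [ 9.99999883e-01, -3.35463779e-04, -3.49739113e-04,
        -7.57913104e-04],
       [ 2.27113088e-04, -3.13116655e-01,  9.49714646e-01,
        -1.78945891e-01],
       [ 0.00000000e+00,  0.00000000e+00,  0.00000000e+00,
         1.00000000e+00]])}
```

View pics/a.png

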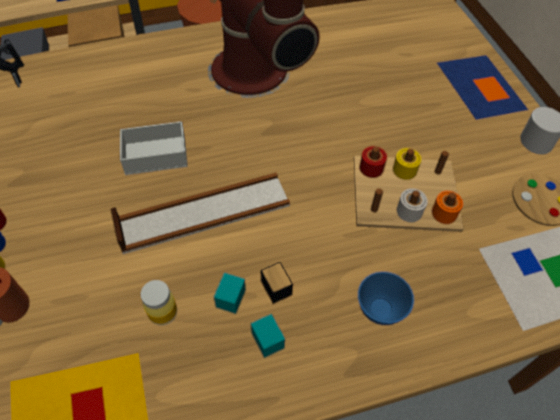

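View pics/b.png

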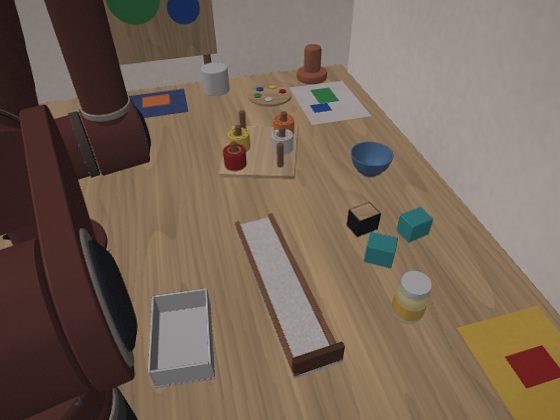

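The scene view shows red (373,160), yellow (407,163), white (412,205) and orange (447,207) rolls, with empty dowels at (376,200) and (442,162). The tray runs from the stop at (118,228) to its open end at (285,190).

Block candidates are the black one with a pale top (277,282) and the turquoise look-alikes (230,292) and (268,334). I choose the black one. Cylinders that could be mistaken for rolls are the jar (157,300) and a grey cup (541,130), neither of them on the stand.

Run:
```python
from h import *
im=cv2.imread('pics/a.png'); cv2.imwrite('pics/c.png',cv2.resize(im[130:350,200:480],None,fx=2.8,fy=2.7,interpolation=cv2.INTER_CUBIC))
c=cam('scene')
for n,uv,z in [('red',(373,152),.08),('yel',(408,152),.08),('wht',(414,196),.08),('org',(449,200),.08),('e1',(377,192),.082),('e2',(443,155),.082),('block',(276,273),.05),('stopTop',(118,222),.029),('openL',(277,178),.018),('openR',(289,204),.018),('bowl',(386,290),.06),('jar',(155,288),.09),('tub',(153,140),.05),('tq1',(230,282),.05),('tq2',(267,324),.05)]:
    print(n,p2w(c,uv,z).round(3))
```

```text
red [0.442 0.185 0.08 ]
yel [0.462 0.264 0.08 ]
wht [0.58  0.225 0.08 ]
org [0.609 0.295 0.08 ]
e1 [0.552 0.151 0.082]
e2 [0.491 0.338 0.082]
block [ 0.667 -0.103  0.05 ]
stopTop [ 0.45  -0.398  0.029]
openL [ 0.413 -0.031  0.018]
openR [ 0.491 -0.025  0.018]
bowl [0.763 0.091 0.06 ]
jar [ 0.661 -0.334  0.09 ]
tub [ 0.251 -0.292  0.05 ]
tq1 [ 0.663 -0.194  0.05 ]
tq2 [ 0.766 -0.147  0.05 ]
```

View pics/c.png

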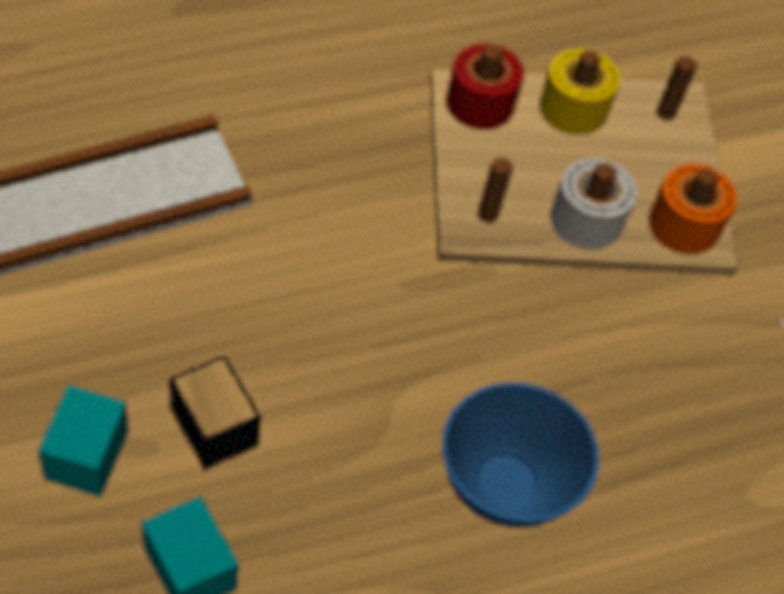

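The crop confirms four rolls on dowels, and that the black, pale-topped block is distinct from the two turquoise ones. Next I move the wrist camera over the tray and block.

Emit:
send_rows --increments '[{"dx":0.3,"dy":-0.27,"dz":-0.27,"yaw":-0.27,"claw":-1},{"dx":0.903,"dy":-0.809,"dz":-0.27,"yaw":-0.811,"claw":-1},{"dx":0.903,"dy":-0.809,"dz":-0.27,"yaw":-0.811,"claw":-1},{"dx":0.903,"dy":-0.809,"dz":-0.27,"yaw":-0.811,"claw":-1},{"dx":0.903,"dy":-0.809,"dz":-0.27,"yaw":-0.811,"claw":-1},{"dx":0.903,"dy":-0.809,"dz":-0.27,"yaw":-0.811,"claw":-1},{"dx":0.903,"dy":-0.809,"dz":-0.27,"yaw":-0.811,"claw":-1},{"dx":0.903,"dy":-0.809,"dz":-0.27,"yaw":-0.811,"claw":-1},{"dx":0.903,"dy":-0.809,"dz":-0.27,"yaw":-0.811,"claw":-1},{"dx":0.903,"dy":-0.809,"dz":-0.27,"yaw":-0.811,"claw":-1},{"dx":0.903,"dy":-0.809,"dz":-0.27,"yaw":-0.811,"claw":-1},{"dx":0.903,"dy":-0.809,"dz":-0.27,"yaw":-0.811,"claw":-1},{"dx":0.903,"dy":-0.809,"dz":-0.27,"yaw":-0.811,"claw":-1},{"dx":0.903,"dy":-0.809,"dz":-0.27,"yaw":-0.811,"claw":-1},{"dx":0.903,"dy":-0.809,"dz":-0.27,"yaw":-0.811,"claw":-1},{"dx":0.903,"dy":-0.809,"dz":-0.27,"yaw":-0.811,"claw":-1}]'

```text
time: 2.1
tool_pos: [0.4998, -0.0508, 0.3308]
tool_rot: [-0.0, 0.708, 0.707, 0.0]
contact_force: [0.0, -0.5, -0.3]
gripper_width: 0.997
grasp_force: 0.0
```

```bash
cat >> h.py <<'E'
def psi(s):
    x=R.from_quat(np.roll(s['tool_rot'],-1)).as_matrix()[:,0]; return np.arctan2(x[1],x[0])
def go(x,y,z,deg=None,s=None):
    s=s or manip.state(); p=psi(s); d=np.array([x,y,z])-s['tool_pos']
    t=0 if deg is None else np.radians(deg)-p
    a=dict(dx=(d[0]*np.cos(p)+d[1]*np.sin(p))/.5,dy=(d[0]*np.sin(p)-d[1]*np.cos(p))/.5,dz=-d[2]/.5,yaw=-t/1.5)
    print({k:round(float(v),4) for k,v in a.items()},'rows~',np.ceil(max(np.linalg.norm(d)/.0625,abs(np.degrees(t))/10.7)))
def st():
    s=manip.state(); print(round(s['time'],2),s['tool_pos'].round(4),'psi',round(np.degrees(psi(s)),2),'F',s['contact_force'].round(1),'w',round(s['gripper_width']*85,1),'g',round(s['grasp_force'],1)); return s
E
python3 - <<'E'
from h import *
import pickle
s=st(); snap('wrist','d.png'); pickle.dump(s,open('d.pkl','wb'))
E
```

```text
2.1 [ 0.4998 -0.0508  0.3308] psi 89.92 F [ 0.  -0.5 -0.3] w 84.7 g 0.0
```

View pics/d.png

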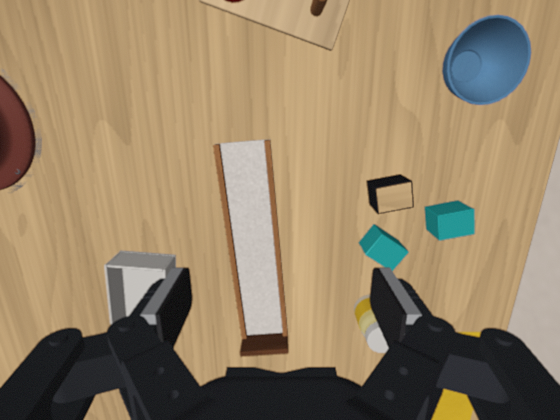

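The wrist view shows the tray from (218–270,140) to the stop at (265,345), the black block at (390,193), and the turquoise ones at (384,247) and (450,220). I'll measure the tray and block numerically.

Run:
```python
from h import *
import pickle
s=pickle.load(open('d.pkl','rb')); c=cam('wrist',s); im=cv2.imread('pics/d.png'); hsv=cv2.cvtColor(im,cv2.COLOR_BGR2HSV)
m=((hsv[...,1]<45)&(hsv[...,2]>130)).astype(np.uint8); m[:, :190]=0; m[:,310:]=0
n,l,stt,_=cv2.connectedComponentsWithStats(cv2.morphologyEx(m,cv2.MORPH_OPEN,np.ones((3,3)))); k=1+np.argmax(stt[1:,4]); print(stt[k]); m=l==k
y0,y1=stt[k][1],stt[k][1]+stt[k][3]
L=[];Rr=[]
for v in range(y0+8,y1-8,3):
    u=np.where(m[v])[0]; L.append(p2w(c,(u.min()-.5,v),.006)[:2]); Rr.append(p2w(c,(u.max()+.5,v),.018)[:2])
for n_,P in(('L',L),('R',Rr)):
    P=np.array(P); q=np.polyfit(P[:,1],P[:,0],1); print(n_,'slope deg',np.degrees(np.arctan(-q[0])),'x at y=-.2,-.35,-.05',np.polyval(q,[-.2,-.35,-.05]),'res',np.std(P[:,0]-np.polyval(q,P[:,1])))
for n_,f in(('end',lambda r:r.min()-.5),('stop',lambda r:r.max()+.5)):
    for u in (235,250,262,275):
        r=np.where(m[:,u])[0]
        if len(r): print(n_,u,p2w(c,(u,f(r)),.006).round(4))
# block
sub=hsv[165:225,355:425]; d=(sub[...,2]<75).astype(np.uint8)
cn,h=cv2.findContours(d,cv2.RETR_CCOMP,cv2.CHAIN_APPROX_NONE)
for i,q in enumerate(cn):
    a=cv2.contourArea(q)
    if a>150:
        P=np.array([p2w(c,(t[0][0]+355,t[0][1]+165),.05)[:2] for t in q]); r=cv2.minAreaRect((P*1000).astype(np.float32)); print('hole' if h[0][i][3]>=0 else 'outer',a,r,cv2.boxPoints(r).round(0).tolist())
cv2.imwrite('pics/e.png',cv2.resize(im[160:230,350:430],None,fx=7,fy=7,interpolation=cv2.INTER_CUBIC))
```

```text
[ 220  140   62  195 7730]
L slope deg 4.567874507678922 x at y=-.2,-.35,-.05 [0.41476545 0.42674952 0.40278138] res 0.000519516768938999
R slope deg 4.545463315888938 x at y=-.2,-.35,-.05 [0.48614124 0.49806626 0.47421621] res 0.0004989719616868915
end 235 [ 0.4259 -0.0236  0.006 ]
end 250 [ 0.4499 -0.0221  0.006 ]
end 262 [ 0.469  -0.0206  0.006 ]
end 275 [ 0.4881 -0.2328  0.006 ]
stop 235 [ 0.4166 -0.2207  0.006 ]
stop 250 [ 0.4376 -0.3971  0.006 ]
stop 262 [ 0.4613 -0.3947  0.006 ]
stop 275 [ 0.4869 -0.3924  0.006 ]
outer 418.0 ((654.1481323242188, -86.22834777832031), (68.06320190429688, 48.084205627441406), 47.544891357421875) [[613.0, -95.0], [649.0, -128.0], [695.0, -77.0], [659.0, -45.0]]
```

Run:
```python
from h import *
go(.52,.235,.27,70)
```

```text
{'dx': 0.5714, 'dy': 0.0397, 'dz': 0.1218, 'yaw': 0.232} rows~ 5.0
```

Emit:
send_rows --increments '[{"dx":0.5714,"dy":0.0397,"dz":0.1218,"yaw":0.232,"claw":-1},{"dx":0.5714,"dy":0.0397,"dz":0.1218,"yaw":0.232,"claw":-1},{"dx":0.5714,"dy":0.0397,"dz":0.1218,"yaw":0.232,"claw":-1},{"dx":0.5714,"dy":0.0397,"dz":0.1218,"yaw":0.232,"claw":-1},{"dx":0.5714,"dy":0.0397,"dz":0.1218,"yaw":0.232,"claw":-1},{"dx":0.5714,"dy":0.0397,"dz":0.1218,"yaw":0.232,"claw":-1},{"dx":0.5714,"dy":0.0397,"dz":0.1218,"yaw":0.232,"claw":-1},{"dx":0.5714,"dy":0.0397,"dz":0.1218,"yaw":0.232,"claw":-1}]'

```text
time: 3.15
tool_pos: [0.5204, 0.2342, 0.2706]
tool_rot: [0.0, 0.819, 0.573, 0.0]
contact_force: [0.9, -0.8, -0.2]
gripper_width: 1.004
grasp_force: 0.0
```

Run:
```python
from h import *
import pickle
s=st(); snap('wrist','f.png'); pickle.dump(s,open('f.pkl','wb'))
c=cam('wrist',s)
# predicted grid
th=np.radians(-20);C=np.array([.523,.243])
for x in(-.06,.06):
    for y in(-.08,0,.08):
        P=C+[x*np.cos(th)-y*np.sin(th),x*np.sin(th)+y*np.cos(th)]; print(x,y,P.round(3),w2p(c,[*P,.082]).round(0))
```

```text
3.15 [0.5204 0.2342 0.2706] psi 69.94 F [ 0.9 -0.8 -0.2] w 85.4 g 0.0
-0.06 -0.08 [0.439 0.188] [234. 231.]
-0.06 0 [0.467 0.264] [231. 169.]
-0.06 0.08 [0.494 0.339] [227.  98.]
0.06 -0.08 [0.552 0.147] [328. 231.]
0.06 0 [0.579 0.222] [331. 169.]
0.06 0.08 [0.607 0.298] [335.  98.]
```

View pics/f.png

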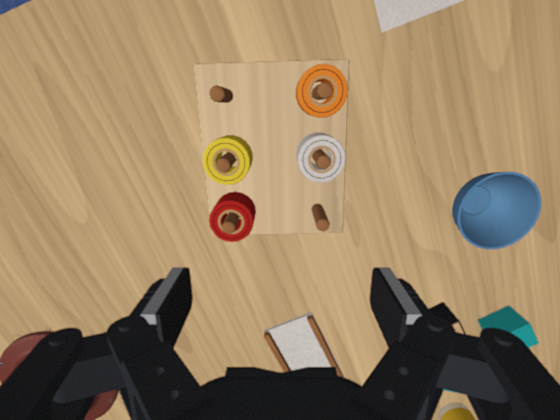

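The stand view shows roll tops at yellow (226,160), red (232,220), white (321,158) and orange (322,90), with free dowels at (218,93) and (321,217). I'll fit the stand pose from the dowel tips and the roll centres by colour.

Run:
```python
from h import *
import pickle
from scipy.optimize import least_squares
s=pickle.load(open('f.pkl','rb')); c=cam('wrist',s); im=cv2.imread('pics/f.png'); hsv=cv2.cvtColor(im,cv2.COLOR_BGR2HSV)
T={(-.06,.08):(214,93),(-.06,-.08):(229,224),(-.06,0):(223,161),(.06,0):(323,160),(.06,.08):(323,91),(.06,-.08):(323,224)}
B={(-.1,.12):(195,65),(.1,.12):(348,60),(.1,-.12):(343,234)}
def tw(q,x,y): return np.array([q[0]+x*np.cos(q[2])-y*np.sin(q[2]),q[1]+x*np.sin(q[2])+y*np.cos(q[2])])
def f(q,):
    return np.concatenate([(w2p(c,[*tw(q,*k),.08])-v) for k,v in T.items()]+[(w2p(c,[*tw(q,*k),.012])-v) for k,v in B.items()])
r=least_squares(f,[.52,.243,-.35]); print(r.x,np.degrees(r.x[2])); print(r.fun.reshape(-1,2).round(1).tolist())
for n,k in dict(red=(-.06,-.08),yel=(-.06,0),wht=(.06,0),org=(.06,.08)).items():
    P=tw(r.x,*k); u,v=w2p(c,[*P,.06]).astype(int)
    # circle fit search: max edge gradient around projected circle at z=.06
    g=cv2.GaussianBlur(im,(3,3),0).astype(float)
    a=np.linspace(0,2*np.pi,72,endpoint=False); best=None
    for dx in np.arange(-.008,.0081,.001):
        for dy in np.arange(-.008,.0081,.001):
            sc=0
            i=np.array([w2p(c,[P[0]+dx+.0275*np.cos(t),P[1]+dy+.0275*np.sin(t),.06]) for t in a]).round().astype(int)
            o=np.array([w2p(c,[P[0]+dx+.033*np.cos(t),P[1]+dy+.033*np.sin(t),.06]) for t in a]).round().astype(int)
            sc=np.abs(g[i[:,1],i[:,0]]-g[o[:,1],o[:,0]]).sum()
            if best is None or sc>best[0]: best=(sc,dx,dy)
    print(n,P.round(4),'roll',(P+best[1:]).round(4),best)
```

```text
[ 0.51600532  0.25281753 -0.32363373] -18.54284657108315
[[2.5, -0.1], [-1.1, 2.6], [-0.5, 3.2], [0.1, 1.5], [1.2, -1.2], [-0.9, 0.2], [-2.1, -2.2], [0.9, -1.8], [-0.6, -2.0]]
red [0.4337 0.1961] roll [0.4417 0.2041] (np.float64(16250.0), np.float64(0.008), np.float64(0.008))
yel [0.4591 0.2719] roll [0.4641 0.2729] (np.float64(10388.0), np.float64(0.005000000000000001), np.float64(0.0010000000000000009))
wht [0.5729 0.2337] roll [0.5729 0.2327] (np.float64(7543.0), np.float64(0.0), np.float64(-0.001))
org [0.5983 0.3096] roll [0.5973 0.3096] (np.float64(10467.0), np.float64(-0.001), np.float64(0.0))
```

Run:
```python
from h import *
im=cv2.imread('pics/f.png')
o=cv2.resize(im[50:250,185:360],None,fx=4,fy=3,interpolation=cv2.INTER_CUBIC)
for i in range(0,175,25): cv2.putText(o,str(185+i),(i*4,10),0,.35,(255,0,0),1); cv2.line(o,(i*4,0),(i*4,600),(255,0,0),1)
for i in range(0,200,25): cv2.putText(o,str(50+i),(0,i*3+10),0,.35,(255,0,0),1); cv2.line(o,(0,i*3),(700,i*3),(255,0,0),1)
cv2.imwrite('pics/g.png',o)
```

```text
(no output)
```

View pics/g.png

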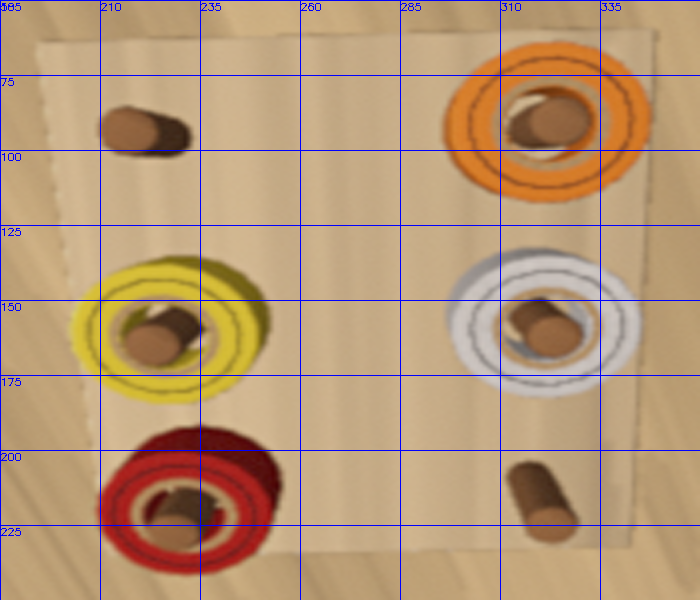

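Run:
```python
from h import *
import pickle
from scipy.optimize import least_squares
s=pickle.load(open('f.pkl','rb')); c=cam('wrist',s)
T={(-.06,.08):(217.3,93.7),(-.06,-.08):(228.8,227.3),(-.06,0):(223,164.7),(.06,0):(323,162.3),(.06,.08):(325.5,90),(.06,-.08):(322.8,225.3)}
B={(-.1,.12):(194.5,64),(.1,.12):(349.3,60),(.1,-.12):(343.3,232.7)}
def tw(q,x,y): return np.array([q[0]+x*np.cos(q[2])-y*np.sin(q[2]),q[1]+x*np.sin(q[2])+y*np.cos(q[2])])
def f(q): return np.concatenate([(w2p(c,[*tw(q,*k),.082])-v) for k,v in T.items()]+[(w2p(c,[*tw(q,*k),.012])-v) for k,v in B.items()])
r=least_squares(f,[.52,.243,-.35]); print(r.x.round(4),np.degrees(r.x[2])); print(r.fun.reshape(-1,2).round(1).tolist())
for n,(k,uv) in dict(red=((-.06,-.08),(231.3,220.7)),yel=((-.06,0),(226.8,161.3)),wht=((.06,0),(321.8,158)),org=((.06,.08),(322,90.7))).items():
    print(n,tw(r.x,*k).round(4),'tip',p2w(c,T[k],.082)[:2].round(4),'roll',p2w(c,uv,.06)[:2].round(4))
a=tw(r.x,-.06,0);
```

```text
[ 0.5166  0.2517 -0.3251] -18.62425358000606
[[-0.2, -0.1], [-0.5, 0.4], [0.1, 0.4], [1.1, 0.3], [-0.1, 0.6], [0.1, 0.1], [-0.6, -0.6], [0.4, -0.9], [-0.4, -0.1]]
red [0.4342 0.195 ] tip [0.435  0.1954] roll [0.4351 0.1961]
yel [0.4598 0.2708] tip [0.4599 0.2714] roll [0.4609 0.2714]
wht [0.5735 0.2325] tip [0.5724 0.2333] roll [0.5741 0.2343]
org [0.599  0.3083] tip [0.5994 0.3089] roll [0.5984 0.3095]
```

```bash
cat > plan.py <<'E'
import numpy as np
def rel(p0,t):
    a=np.radians(p0[3]); d=np.array(t[:3])-p0[:3]
    return [round(float(v),4) for v in((d[0]*np.cos(a)+d[1]*np.sin(a))/.5,(d[0]*np.sin(a)-d[1]*np.cos(a))/.5,-d[2]/.5,-np.radians(t[3]-p0[3])/1.5)]
S=np.array([.4655,-.3935]);U=np.array([-.0793,.9969])
R=dict(red=(.4346,.1955),yel=(.4603,.2712),wht=(.5735,.2330),org=(.5990,.3090))
if __name__=='__main__':
    from h import st
    s=st(); cur=np.array([*s['tool_pos'],69.94])
    for (n,r),d in zip(R.items(),(.034,.097,.160,.223)):
        h=np.array([*r,.145,71.4]); g=h.copy(); g[2]=.032
        q=S+U*d; H=np.array([*q,.145,94.55]); G=H.copy(); G[2]=.0275
        print(n,'A',rel(cur,h),rel(cur,g)); print('   B',rel(h,H),rel(h,G)); cur=H
E
python3 plan.py
```

```text
3.2 [0.5204 0.2341 0.2707] psi 69.92 F [-0.6 -0.2  0.1] w 85.0 g 0.0
red A [-0.1315, -0.1347, 0.2513, -0.017] [-0.1315, -0.1347, 0.4773, -0.017]
   B [-1.0342, 0.4076, -0.0, -0.2694] [-1.0342, 0.4076, 0.235, -0.2694]
yel A [1.258, 0.0951, -0.0, 0.2694] [1.258, 0.0951, 0.226, 0.2694]
   B [-1.0783, 0.3576, -0.0, -0.2694] [-1.0783, 0.3576, 0.235, -0.2694]
wht A [1.0379, 0.3147, -0.0, 0.2694] [1.0379, 0.3147, 0.226, 0.2694]
   B [-0.9622, 0.0691, -0.0, -0.2694] [-0.9622, 0.0691, 0.235, -0.2694]
org A [1.0594, 0.3776, -0.0, 0.2694] [1.0594, 0.3776, 0.226, 0.2694]
   B [-1.0067, 0.0197, -0.0, -0.2694] [-1.0067, 0.0197, 0.235, -0.2694]
```

Emit:
send_rows --increments '[{"dx":-0.1315,"dy":-0.1347,"dz":0.25,"yaw":-0.017,"claw":-1},{"dx":-0.1315,"dy":-0.1347,"dz":0.25,"yaw":-0.017,"claw":-1},{"dx":-0.1315,"dy":-0.1347,"dz":0.25,"yaw":-0.017,"claw":-1},{"dx":-0.1315,"dy":-0.1347,"dz":0.25,"yaw":-0.017,"claw":-1},{"dx":-0.1315,"dy":-0.1347,"dz":0.25,"yaw":-0.017,"claw":-1},{"dx":-0.1315,"dy":-0.1347,"dz":0.33,"yaw":-0.017,"claw":-1},{"dx":-0.1315,"dy":-0.1347,"dz":0.41,"yaw":-0.017,"claw":-1},{"dx":-0.1315,"dy":-0.1347,"dz":0.477,"yaw":-0.017,"claw":-1},{"dx":-0.1315,"dy":-0.1347,"dz":0.477,"yaw":-0.017,"claw":-1},{"dx":-0.1315,"dy":-0.1347,"dz":0.477,"yaw":-0.017,"claw":1},{"dx":-0.1315,"dy":-0.1347,"dz":0.477,"yaw":-0.017,"claw":1},{"dx":-0.1315,"dy":-0.1347,"dz":0.477,"yaw":-0.017,"claw":1},{"dx":-0.1315,"dy":-0.1347,"dz":0.477,"yaw":-0.017,"claw":1},{"dx":-0.1315,"dy":-0.1347,"dz":0.477,"yaw":-0.017,"claw":1}]'

```text
time: 4.95
tool_pos: [0.4358, 0.1964, 0.0327]
tool_rot: [0.001, 0.812, 0.584, 0.001]
contact_force: [3.1, -2.3, 3.9]
gripper_width: 0.18
grasp_force: 58.6
```

```bash
python3 -c "from h import *;st()"
```

```text
4.95 [0.4358 0.1964 0.0327] psi 71.5 F [ 3.1 -2.3  3.9] w 15.3 g 58.6
```

Run:
```python
from h import *
s,im=snap('wrist','i.png'); s,b=snap('scene','j.png')
o=np.hstack([im[:,:,::-1][:, 60:500], cv2.resize(b[120:250,320:480,::-1],(360,420))]); cv2.imwrite('pics/k.png',o)
```

```text
(no output)
```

View pics/k.png

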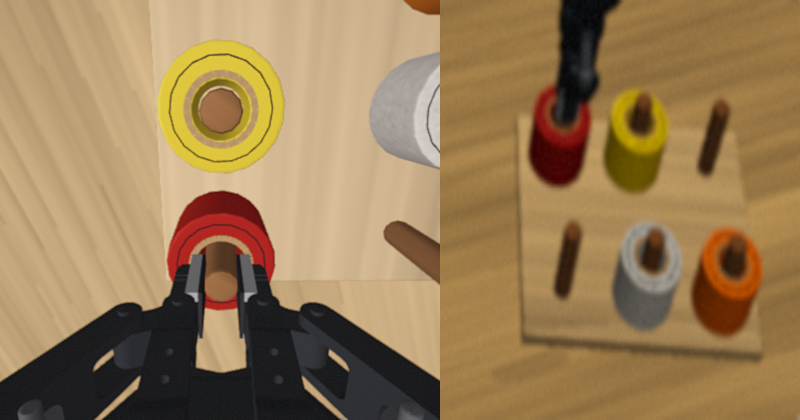

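The wrist view shows that the pads closed on the dowel (crop 222,285) above the red roll, not round the roll. The real fingertips seem to end about 27 mm short of the reported TCP. I'll open, rise and compare the fingertips with the projected TCP.

Emit:
send_rows --increments '[{"claw":-1},{"claw":-1},{"claw":-1},{"claw":-1},{"dz":-0.1,"claw":-1},{"dz":-0.2,"claw":-1},{"dz":-0.3,"claw":-1},{"dz":-0.3,"claw":-1},{"dz":-0.3,"claw":-1}]'

```text
invalid input
```

Run:
```python
from h import *
s=st(); _,w=snap('wrist','l1.png'); _,a=snap('scene','l2.png'); _,b=snap('side','l3.png')
def mark(im,c,big):
    im=np.ascontiguousarray(im[:,:,::-1]); ax=R.from_quat(np.roll(s['tool_rot'],-1)).as_matrix()
    pts=[]
    for dz,col in((0,(0,0,255)),(-.02,(0,255,0)),(-.04,(255,0,255))):
        for yy in(-.0425,0,.0425):
            pts.append((w2p(c,s['tool_pos']+ax[:,2]*dz+ax[:,1]*yy),col))
    u=pts[4][0].astype(int)
    x0,y0=np.clip(u[0]-80,0,400),np.clip(u[1]-90,0,250)
    o=cv2.resize(im[y0:y0+170,x0:x0+160],None,fx=2.4,fy=2.4,interpolation=cv2.INTER_CUBIC) if not big else im[150:400,100:460].copy()
    f=2.4 if not big else 1; ox,oy=(x0,y0) if not big else(100,150)
    for p,col in pts: cv2.circle(o,(int((p[0]-ox)*f),int((p[1]-oy)*f)),2,col,-1)
    return o
A=mark(a,cam('scene'),0);B=mark(b,cam('side'),0);W=mark(w,cam('wrist',s),1)
o=np.zeros((600,800,3),np.uint8); 
A=A[:340,:384];B=B[:340,:384]
o[:A.shape[0],:A.shape[1]]=A;o[:B.shape[0],400:400+B.shape[1]]=B;o[345:595,:360]=W
cv2.imwrite('pics/l.png',o)
```

```text
5.05 [0.4358 0.1964 0.0327] psi 71.5 F [ 3.2 -2.7  4.8] w 15.2 g 58.7
```

View pics/l.png

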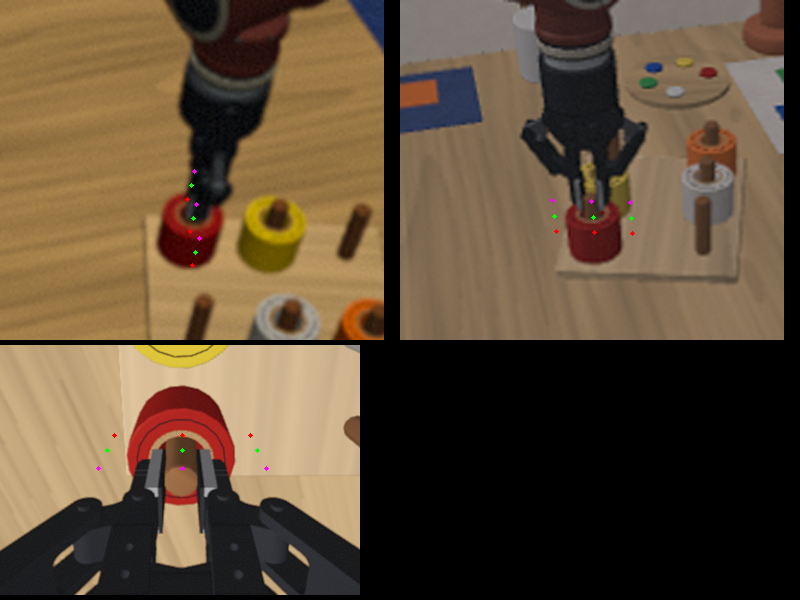

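The tips appear at the roll's top, between the green (−20 mm) and magenta (−40 mm) marks, so they sit above the reported TCP. The move was refused because of missing keys, so I'm resending it complete.

Emit:
send_rows --increments '[{"dx":0,"dy":0,"dz":0,"yaw":0,"claw":-1},{"dx":0,"dy":0,"dz":0,"yaw":0,"claw":-1},{"dx":0,"dy":0,"dz":0,"yaw":0,"claw":-1},{"dx":0,"dy":0,"dz":0,"yaw":0,"claw":-1},{"dx":0,"dy":0,"dz":-0.1,"yaw":0,"claw":-1},{"dx":0,"dy":0,"dz":-0.2,"yaw":0,"claw":-1},{"dx":0,"dy":0,"dz":-0.24,"yaw":0,"claw":-1},{"dx":0,"dy":0,"dz":-0.24,"yaw":0,"claw":-1},{"dx":0,"dy":0,"dz":-0.24,"yaw":0,"claw":-1}]'

```text
time: 6.32
tool_pos: [0.4332, 0.1963, 0.1498]
tool_rot: [-0.0, 0.812, 0.584, -0.001]
contact_force: [0.2, -0.3, -0.7]
gripper_width: 0.997
grasp_force: 0.0
```

Run:
```python
from h import *
s=st(); _,w=snap('wrist','m1.png'); _,a=snap('scene','m2.png'); _,b=snap('side','m3.png')
def mark(im,c,big):
    im=np.ascontiguousarray(im[:,:,::-1]); ax=R.from_quat(np.roll(s['tool_rot'],-1)).as_matrix()
    pts=[]
    for dz,col in((0,(0,0,255)),(-.02,(0,255,0)),(-.04,(255,0,255))):
        for yy in(-.0425,0,.0425):
            pts.append((w2p(c,s['tool_pos']+ax[:,2]*dz+ax[:,1]*yy),col))
    u=pts[4][0].astype(int)
    x0,y0=np.clip(u[0]-50,0,400),np.clip(u[1]-50,0,250)
    o=cv2.resize(im[y0:y0+100,x0:x0+100],None,fx=3.4,fy=3.4,interpolation=cv2.INTER_CUBIC) if not big else im[150:400,100:460].copy()
    f=3.4 if not big else 1; ox,oy=(x0,y0) if not big else(100,150)
    for p,col in pts: cv2.circle(o,(int((p[0]-ox)*f),int((p[1]-oy)*f)),2,col,-1)
    return o
A=mark(a,cam('scene'),0);B=mark(b,cam('side'),0);W=mark(w,cam('wrist',s),1)
o=np.zeros((600,800,3),np.uint8)
o[:340,:340]=A;o[:340,400:740]=B;o[345:595,:360]=W
cv2.imwrite('pics/m.png',o)
```

```text
6.33 [0.4332 0.1963 0.1498] psi 71.49 F [ 0.2 -0.3 -0.7] w 84.7 g 0.0
```

View pics/m.png

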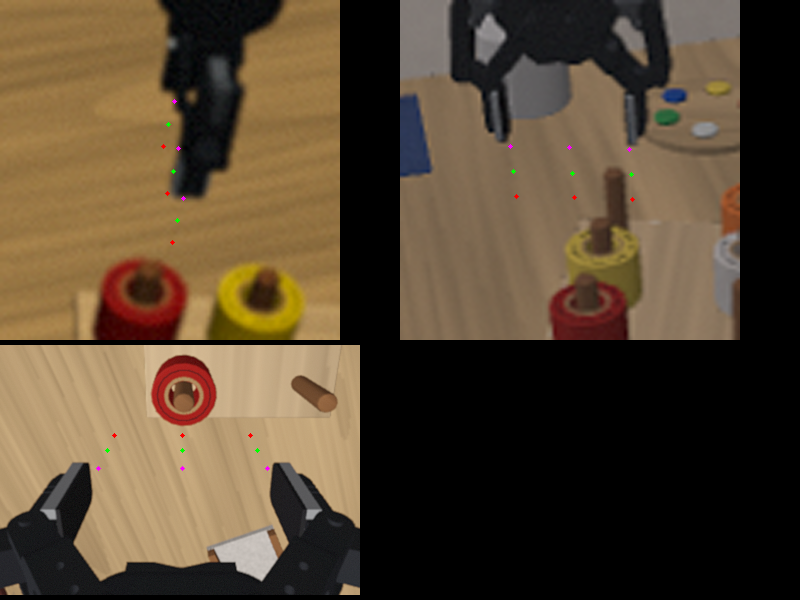

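In free air the open fingertips end at the magenta marks, about 42 mm behind the reported TCP instead of 13 mm. So the reported TCP lies about 28 mm too far forward. I'll shift the grasp heights by that amount and replan.

```bash
sed -i 's/\.145,71\.4/.115,71.4/; s/g\[2\]=\.032/g[2]=.001/; s/\.145,94/.115,94/; s/G\[2\]=\.0275/G[2]=-.0035/; s/69\.94/71.49/' plan.py; python3 plan.py
```

```text
6.47 [0.4331 0.1962 0.1494] psi 71.49 F [ 0.3  0.3 -0.7] w 84.6 g 0.0
red A [-0.0003, 0.0034, 0.0689, 0.001] [-0.0003, 0.0034, 0.2969, 0.001]
   B [-1.0342, 0.4076, -0.0, -0.2694] [-1.0342, 0.4076, 0.237, -0.2694]
yel A [1.258, 0.0951, -0.0, 0.2694] [1.258, 0.0951, 0.228, 0.2694]
   B [-1.0783, 0.3576, -0.0, -0.2694] [-1.0783, 0.3576, 0.237, -0.2694]
wht A [1.0379, 0.3147, -0.0, 0.2694] [1.0379, 0.3147, 0.228, 0.2694]
   B [-0.9622, 0.0691, -0.0, -0.2694] [-0.9622, 0.0691, 0.237, -0.2694]
org A [1.0594, 0.3776, -0.0, 0.2694] [1.0594, 0.3776, 0.228, 0.2694]
   B [-1.0067, 0.0197, -0.0, -0.2694] [-1.0067, 0.0197, 0.237, -0.2694]
```

Emit:
send_rows --increments '[{"dx":0,"dy":0.003,"dz":0.1,"yaw":0,"claw":-1},{"dx":0,"dy":0.003,"dz":0.2,"yaw":0,"claw":-1},{"dx":0,"dy":0.003,"dz":0.26,"yaw":0,"claw":-1},{"dx":0,"dy":0.003,"dz":0.297,"yaw":0,"claw":-1},{"dx":0,"dy":0.003,"dz":0.297,"yaw":0,"claw":-1},{"dx":0,"dy":0.003,"dz":0.297,"yaw":0,"claw":1},{"dx":0,"dy":0.003,"dz":0.297,"yaw":0,"claw":1},{"dx":0,"dy":0.003,"dz":0.297,"yaw":0,"claw":1},{"dx":0,"dy":0.003,"dz":0.297,"yaw":0,"claw":1}]'

```text
time: 7.6
tool_pos: [0.437, 0.1964, 0.0045]
tool_rot: [0.0, 0.812, 0.584, 0.001]
contact_force: [0.6, -0.3, 6.0]
gripper_width: 0.683
grasp_force: 65.5
```

Emit:
send_rows --increments '[{"dx":0,"dy":0,"dz":-0.06,"yaw":0,"claw":1},{"dx":0,"dy":0,"dz":-0.12,"yaw":0,"claw":1},{"dx":0,"dy":0,"dz":-0.18,"yaw":0,"claw":1},{"dx":0,"dy":0,"dz":-0.228,"yaw":0,"claw":1},{"dx":0,"dy":0,"dz":-0.228,"yaw":0,"claw":1},{"dx":0,"dy":0,"dz":-0.228,"yaw":0,"claw":1}]'

```text
time: 8.35
tool_pos: [0.4346, 0.1957, 0.1153]
tool_rot: [-0.0, 0.812, 0.584, -0.001]
contact_force: [0.5, -0.1, -2.2]
gripper_width: 0.686
grasp_force: 65.1
```

Run:
```python
from h import *
s=st(); _,w=snap('wrist','n1.png'); _,b=snap('side','n3.png')
o=np.hstack([w[:,100:460,::-1],cv2.resize(b[90:230,180:320,::-1],(420,420))]); cv2.imwrite('pics/n.png',o)
```

```text
8.35 [0.4346 0.1957 0.1153] psi 71.49 F [ 0.5 -0.1 -2.2] w 58.3 g 65.1
```

View pics/n.png

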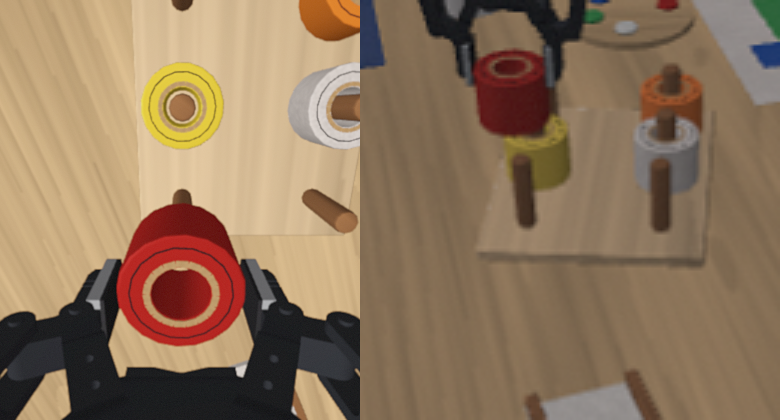

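The red roll is held at (281,290) in the wrist view and clear of its dowel, and the side view agrees. Now to the tray.

```bash
sed -i 's/(\.034,\.097,\.160,\.223)/(.040,.104,.168,.232)/; s/G\[2\]=-\.0035/G[2]=-.001/; s/cur=np.array.*/cur=np.array([.4346,.1957,.1153,71.49])/' plan.py; python3 plan.py
```

```text
8.45 [0.4343 0.1957 0.1149] psi 71.49 F [-0.5 -0.  -1.2] w 58.2 g 65.1
red A [-0.0004, 0.0001, 0.0006, 0.001] [-0.0004, 0.0001, 0.2286, 0.001]
   B [-1.0232, 0.4029, -0.0, -0.2694] [-1.0232, 0.4029, 0.232, -0.2694]
yel A [1.246, 0.0951, -0.0, 0.2694] [1.246, 0.0951, 0.228, 0.2694]
   B [-1.0654, 0.3521, -0.0, -0.2694] [-1.0654, 0.3521, 0.232, -0.2694]
wht A [1.0239, 0.3147, -0.0, 0.2694] [1.0239, 0.3147, 0.228, 0.2694]
   B [-0.9475, 0.0628, -0.0, -0.2694] [-0.9475, 0.0628, 0.232, -0.2694]
org A [1.0434, 0.3776, -0.0, 0.2694] [1.0434, 0.3776, 0.228, 0.2694]
   B [-0.9901, 0.0127, -0.0, -0.2694] [-0.9901, 0.0127, 0.232, -0.2694]
```

Emit:
send_rows --increments '[{"dx":-0.1,"dy":0.04,"dz":0,"yaw":-0.05,"claw":1},{"dx":-0.21,"dy":0.08,"dz":0,"yaw":-0.1,"claw":1},{"dx":-0.32,"dy":0.13,"dz":0,"yaw":-0.15,"claw":1},{"dx":-0.43,"dy":0.17,"dz":0,"yaw":-0.2,"claw":1},{"dx":-0.54,"dy":0.21,"dz":0,"yaw":-0.25,"claw":1},{"dx":-0.65,"dy":0.26,"dz":0,"yaw":-0.27,"claw":1},{"dx":-0.76,"dy":0.3,"dz":0,"yaw":-0.27,"claw":1},{"dx":-0.87,"dy":0.345,"dz":0,"yaw":-0.27,"claw":1},{"dx":-0.96,"dy":0.39,"dz":0,"yaw":-0.27,"claw":1},{"dx":-1.0,"dy":0.403,"dz":0,"yaw":-0.27,"claw":1},{"dx":-1.0,"dy":0.403,"dz":0,"yaw":-0.27,"claw":1},{"dx":-1.0,"dy":0.403,"dz":0,"yaw":-0.27,"claw":1}]'

```text
time: 9.95
tool_pos: [0.4676, -0.3405, 0.116]
tool_rot: [-0.001, 0.677, 0.736, 0.0]
contact_force: [-0.1, 0.3, -1.4]
gripper_width: 0.682
grasp_force: 65.1
```

Run:
```python
from h import *
from plan import S,U
q=S+U*.040; s=st(); snap('wrist','o1.png'); go(*q,.06,94.55); go(*q,-.001,94.55)
```

```text
9.95 [ 0.4676 -0.3405  0.116 ] psi 94.75 F [-0.1  0.3 -1.4] w 57.9 g 65.1
{'dx': -0.0253, 'dy': -0.0131, 'dz': 0.1126, 'yaw': 0.0026} rows~ 1.0
{'dx': -0.0253, 'dy': -0.0131, 'dz': 0.2346, 'yaw': 0.0026} rows~ 2.0
```

Still held, with the grip unchanged. I'll lower gently and stop just above the floor to check the force.

Emit:
send_rows --increments '[{"dx":-0.025,"dy":-0.013,"dz":0.08,"yaw":0.003,"claw":1},{"dx":-0.025,"dy":-0.013,"dz":0.15,"yaw":0.003,"claw":1},{"dx":-0.025,"dy":-0.013,"dz":0.19,"yaw":0.003,"claw":1},{"dx":-0.025,"dy":-0.013,"dz":0.215,"yaw":0.003,"claw":1},{"dx":-0.025,"dy":-0.013,"dz":0.225,"yaw":0.003,"claw":1},{"dx":-0.025,"dy":-0.013,"dz":0.232,"yaw":0.003,"claw":1},{"dx":-0.025,"dy":-0.013,"dz":0.232,"yaw":0.003,"claw":1}]'

```text
time: 10.88
tool_pos: [0.4629, -0.3555, 0.0016]
tool_rot: [0.001, 0.679, 0.734, -0.0]
contact_force: [0.9, -0.2, -1.1]
gripper_width: 0.681
grasp_force: 65.1
```

Emit:
send_rows --increments '[{"dx":0,"dy":0,"dz":0.004,"yaw":0,"claw":1},{"dx":0,"dy":0,"dz":0.006,"yaw":0,"claw":1},{"dx":0,"dy":0,"dz":0.006,"yaw":0,"claw":1}]'

```text
time: 11.25
tool_pos: [0.4628, -0.3554, -0.0014]
tool_rot: [0.0, 0.679, 0.734, -0.0]
contact_force: [-1.0, 0.8, 1.9]
gripper_width: 0.684
grasp_force: 65.3
```

The roll touches the floor (Fz rose from −1.1 to +1.9 N). I'll release it and rise.

Emit:
send_rows --increments '[{"dx":0,"dy":0,"dz":0,"yaw":0,"claw":-1},{"dx":0,"dy":0,"dz":0,"yaw":0,"claw":-1},{"dx":0,"dy":0,"dz":0,"yaw":0,"claw":-1},{"dx":0,"dy":0,"dz":-0.08,"yaw":0,"claw":-1},{"dx":0,"dy":0,"dz":-0.16,"yaw":0,"claw":-1},{"dx":0,"dy":0,"dz":-0.233,"yaw":0,"claw":-1},{"dx":0.2,"dy":0.02,"dz":-0.233,"yaw":0.05,"claw":-1},{"dx":0.4,"dy":0.04,"dz":-0.233,"yaw":0.1,"claw":-1},{"dx":0.6,"dy":0.05,"dz":-0.233,"yaw":0.18,"claw":-1},{"dx":0.8,"dy":0.07,"dz":-0.233,"yaw":0.25,"claw":-1},{"dx":0.9,"dy":0.08,"dz":-0.233,"yaw":0.27,"claw":-1},{"dx":1.0,"dy":0.09,"dz":-0.233,"yaw":0.27,"claw":-1},{"dx":1.0,"dy":0.09,"dz":-0.233,"yaw":0.27,"claw":-1},{"dx":1.0,"dy":0.09,"dz":-0.233,"yaw":0.27,"claw":-1},{"dx":1.0,"dy":0.09,"dz":-0.233,"yaw":0.27,"claw":-1}]'

```text
time: 13.12
tool_pos: [0.468, 0.1505, 0.1145]
tool_rot: [-0.0, 0.811, 0.585, 0.0]
contact_force: [0.5, -0.6, 0.1]
gripper_width: 1.001
grasp_force: 0.0
```

Run:
```python
from h import *
from plan import rel
s=st(); snap('wrist','p1.png'); snap('side','p2.png'); go(.4603,.2712,.115,71.4); go(.4603,.2712,.001,71.4)
```

```text
13.12 [0.468  0.1505 0.1145] psi 71.61 F [ 0.5 -0.6  0.1] w 85.1 g 0.0
{'dx': 0.2293, 'dy': -0.0945, 'dz': -0.0014, 'yaw': -0.0006} rows~ 2.0
{'dx': 0.2293, 'dy': -0.0945, 'dz': 0.2266, 'yaw': -0.0006} rows~ 3.0
```

Emit:
send_rows --increments '[{"dx":0.1,"dy":-0.04,"dz":0,"yaw":0,"claw":-1},{"dx":0.19,"dy":-0.08,"dz":0,"yaw":0,"claw":-1},{"dx":0.229,"dy":-0.0945,"dz":0,"yaw":0,"claw":-1},{"dx":0.229,"dy":-0.0945,"dz":0,"yaw":0,"claw":-1},{"dx":0.229,"dy":-0.0945,"dz":0.08,"yaw":0,"claw":-1},{"dx":0.229,"dy":-0.0945,"dz":0.16,"yaw":0,"claw":-1},{"dx":0.229,"dy":-0.0945,"dz":0.226,"yaw":0,"claw":-1},{"dx":0.229,"dy":-0.0945,"dz":0.226,"yaw":0,"claw":-1},{"dx":0.229,"dy":-0.0945,"dz":0.226,"yaw":0,"claw":1},{"dx":0.229,"dy":-0.0945,"dz":0.226,"yaw":0,"claw":1},{"dx":0.229,"dy":-0.0945,"dz":0.226,"yaw":0,"claw":1},{"dx":0.229,"dy":-0.0945,"dz":0.226,"yaw":0,"claw":1},{"dx":0.229,"dy":-0.0945,"dz":0.16,"yaw":0,"claw":1},{"dx":0.229,"dy":-0.0945,"dz":0.09,"yaw":0,"claw":1},{"dx":0.229,"dy":-0.0945,"dz":0.02,"yaw":0,"claw":1},{"dx":0.229,"dy":-0.0945,"dz":0,"yaw":0,"claw":1},{"dx":0.229,"dy":-0.0945,"dz":0,"yaw":0,"claw":1}]'

```text
time: 15.35
tool_pos: [0.4609, 0.2706, 0.1146]
tool_rot: [0.0, 0.813, 0.582, 0.0]
contact_force: [-0.6, 1.2, -1.7]
gripper_width: 0.692
grasp_force: 46.0
```

Run:
```python
from h import *
from plan import S,U
q=S+U*.104; s=st(); snap('wrist','q1.png'); go(*q,.115,94.55)
```

```text
15.35 [0.4609 0.2706 0.1146] psi 71.24 F [-0.6  1.2 -1.7] w 58.8 g 46.0
{'dx': -1.0625, 'dy': 0.3549, 'dz': -0.0035, 'yaw': -0.2712} rows~ 9.0
```

Emit:
send_rows --increments '[{"dx":-0.1,"dy":0.035,"dz":0,"yaw":-0.04,"claw":1},{"dx":-0.21,"dy":0.07,"dz":0,"yaw":-0.1,"claw":1},{"dx":-0.32,"dy":0.11,"dz":0,"yaw":-0.15,"claw":1},{"dx":-0.43,"dy":0.145,"dz":0,"yaw":-0.2,"claw":1},{"dx":-0.54,"dy":0.18,"dz":0,"yaw":-0.25,"claw":1},{"dx":-0.65,"dy":0.22,"dz":0,"yaw":-0.271,"claw":1},{"dx":-0.76,"dy":0.255,"dz":0,"yaw":-0.271,"claw":1},{"dx":-0.87,"dy":0.29,"dz":0,"yaw":-0.271,"claw":1},{"dx":-0.96,"dy":0.33,"dz":0,"yaw":-0.271,"claw":1},{"dx":-1.0,"dy":0.355,"dz":0,"yaw":-0.271,"claw":1},{"dx":-1.0,"dy":0.355,"dz":0,"yaw":-0.271,"claw":1},{"dx":-1.0,"dy":0.355,"dz":0,"yaw":-0.271,"claw":1}]'

```text
time: 16.9
tool_pos: [0.4671, -0.2587, 0.1127]
tool_rot: [-0.002, 0.679, 0.735, 0.0]
contact_force: [-0.0, 0.6, -1.4]
gripper_width: 0.68
grasp_force: 67.0
```

```bash
cat >> h.py <<'E'
HUE=dict(red=(172,6),yel=(22,33),org=(7,18))
def held(im):
    "bounding box and top of the biggest saturated blob near the fingers"
    h=cv2.cvtColor(im,cv2.COLOR_RGB2HSV); g=cv2.cvtColor(im,cv2.COLOR_RGB2GRAY); out={}
    for n,(a,b) in HUE.items():
        H=h[...,0]; m=((H>=a)&(H<=b) if a<b else (H>=a)|(H<=b))&(h[...,1]>150)&(h[...,2]>60)
        k,l,stt,ce=cv2.connectedComponentsWithStats(m.astype(np.uint8))
        if k>1:
            i=1+np.argmax(stt[1:,4])
            if stt[i,4]>300: out[n]=stt[i].tolist()
    return out
E
python3 - <<'E'
from h import *
from plan import S,U
print('ref red',held(cv2.imread('pics/n1.png')[:,:,::-1]),'q1',held(cv2.imread('pics/q1.png')[:,:,::-1]))
q=S+U*.104; s=st(); _,w=snap('wrist','r1.png'); print(held(w)); go(*q,-.001,94.55)
E
```

```text
ref red {'red': [216, 203, 130, 143, 9933], 'yel': [242, 63, 81, 86, 3508], 'org': [399, 0, 108, 41, 2944]} q1 {'yel': [215, 201, 132, 143, 10276], 'org': [386, 61, 104, 87, 4934]}
16.9 [ 0.4671 -0.2587  0.1127] psi 94.54 F [-0.   0.6 -1.4] w 57.8 g 67.0
{'red': [534, 385, 26, 27, 376], 'yel': [215, 202, 132, 143, 10296], 'org': [225, 330, 58, 23, 366]}
{'dx': -0.0607, 'dy': -0.025, 'dz': 0.2282, 'yaw': 0.0003} rows~ 2.0
```

Emit:
send_rows --increments '[{"dx":-0.06,"dy":-0.025,"dz":0,"yaw":0,"claw":1},{"dx":-0.06,"dy":-0.025,"dz":0.08,"yaw":0,"claw":1},{"dx":-0.06,"dy":-0.025,"dz":0.15,"yaw":0,"claw":1},{"dx":-0.06,"dy":-0.025,"dz":0.2,"yaw":0,"claw":1},{"dx":-0.06,"dy":-0.025,"dz":0.225,"yaw":0,"claw":1},{"dx":-0.06,"dy":-0.025,"dz":0.229,"yaw":0,"claw":1},{"dx":-0.06,"dy":-0.025,"dz":0.229,"yaw":0,"claw":1},{"dx":-0.06,"dy":-0.025,"dz":0.229,"yaw":0,"claw":1}]'

```text
time: 17.95
tool_pos: [0.4588, -0.2915, 0.0013]
tool_rot: [0.001, 0.679, 0.735, 0.0]
contact_force: [0.4, -0.9, -1.5]
gripper_width: 0.681
grasp_force: 67.0
```

Emit:
send_rows --increments '[{"dx":0,"dy":0,"dz":0.004,"yaw":0,"claw":1},{"dx":0,"dy":0,"dz":0.006,"yaw":0,"claw":1},{"dx":0,"dy":0,"dz":0.006,"yaw":0,"claw":-1},{"dx":0,"dy":0,"dz":0.006,"yaw":0,"claw":-1},{"dx":0,"dy":0,"dz":0.006,"yaw":0,"claw":-1},{"dx":0,"dy":0,"dz":-0.08,"yaw":0,"claw":-1},{"dx":0,"dy":0,"dz":-0.16,"yaw":0,"claw":-1},{"dx":0,"dy":0,"dz":-0.229,"yaw":0,"claw":-1},{"dx":0.2,"dy":0.06,"dz":-0.229,"yaw":0.05,"claw":-1},{"dx":0.3,"dy":0.09,"dz":-0.229,"yaw":0.1,"claw":-1},{"dx":0.42,"dy":0.13,"dz":-0.229,"yaw":0.15,"claw":-1},{"dx":0.54,"dy":0.17,"dz":-0.229,"yaw":0.2,"claw":-1},{"dx":0.66,"dy":0.2,"dz":-0.229,"yaw":0.25,"claw":-1},{"dx":0.78,"dy":0.24,"dz":-0.229,"yaw":0.27,"claw":-1},{"dx":0.9,"dy":0.28,"dz":-0.229,"yaw":0.27,"claw":-1},{"dx":0.98,"dy":0.305,"dz":-0.229,"yaw":0.27,"claw":-1},{"dx":1.0,"dy":0.315,"dz":-0.229,"yaw":0.27,"claw":-1},{"dx":1.0,"dy":0.315,"dz":-0.229,"yaw":0.27,"claw":-1}]'

```text
time: 20.2
tool_pos: [0.5754, 0.2209, 0.114]
tool_rot: [0.0, 0.812, 0.584, -0.0]
contact_force: [-0.3, -1.0, 0.1]
gripper_width: 0.999
grasp_force: 0.0
```

Run:
```python
from h import *
s=st(); snap('side','s2.png'); go(.5735,.2330,.115,71.4); go(.5735,.2330,.001,71.4)
```

```text
20.2 [0.5754 0.2209 0.114 ] psi 71.45 F [-0.3 -1.   0.1] w 84.9 g 0.0
{'dx': 0.0243, 'dy': -0.0119, 'dz': -0.002, 'yaw': -0.0005} rows~ 1.0
{'dx': 0.0243, 'dy': -0.0119, 'dz': 0.226, 'yaw': -0.0005} rows~ 2.0
```

Emit:
send_rows --increments '[{"dx":0.024,"dy":-0.012,"dz":0,"yaw":0,"claw":-1},{"dx":0.024,"dy":-0.012,"dz":0,"yaw":0,"claw":-1},{"dx":0.024,"dy":-0.012,"dz":0.08,"yaw":0,"claw":-1},{"dx":0.024,"dy":-0.012,"dz":0.16,"yaw":0,"claw":-1},{"dx":0.024,"dy":-0.012,"dz":0.226,"yaw":0,"claw":-1},{"dx":0.024,"dy":-0.012,"dz":0.226,"yaw":0,"claw":-1},{"dx":0.024,"dy":-0.012,"dz":0.226,"yaw":0,"claw":1},{"dx":0.024,"dy":-0.012,"dz":0.226,"yaw":0,"claw":1},{"dx":0.024,"dy":-0.012,"dz":0.226,"yaw":0,"claw":1},{"dx":0.024,"dy":-0.012,"dz":0.226,"yaw":0,"claw":1},{"dx":0.024,"dy":-0.012,"dz":0.16,"yaw":0,"claw":1},{"dx":0.024,"dy":-0.012,"dz":0.09,"yaw":0,"claw":1},{"dx":0.024,"dy":-0.012,"dz":0.02,"yaw":0,"claw":1},{"dx":0.024,"dy":-0.012,"dz":0,"yaw":0,"claw":1},{"dx":0.024,"dy":-0.012,"dz":0,"yaw":0,"claw":1}]'

```text
time: 22.12
tool_pos: [0.5738, 0.2333, 0.1147]
tool_rot: [0.0, 0.812, 0.583, 0.0]
contact_force: [-0.4, 1.3, -0.9]
gripper_width: 0.689
grasp_force: 64.9
```

Run:
```python
from h import *
from plan import S,U
q=S+U*.168; s=st(); snap('wrist','t1.png'); go(*q,.115,94.55)
```

```text
22.12 [0.5738 0.2333 0.1147] psi 71.32 F [-0.4  1.3 -0.9] w 58.6 g 64.9
{'dx': -0.9472, 'dy': 0.0654, 'dz': -0.0036, 'yaw': -0.2703} rows~ 8.0
```

Emit:
send_rows --increments '[{"dx":-0.1,"dy":0.007,"dz":0,"yaw":-0.04,"claw":1},{"dx":-0.21,"dy":0.014,"dz":0,"yaw":-0.1,"claw":1},{"dx":-0.32,"dy":0.022,"dz":0,"yaw":-0.15,"claw":1},{"dx":-0.43,"dy":0.03,"dz":0,"yaw":-0.2,"claw":1},{"dx":-0.54,"dy":0.037,"dz":0,"yaw":-0.25,"claw":1},{"dx":-0.65,"dy":0.045,"dz":0,"yaw":-0.27,"claw":1},{"dx":-0.76,"dy":0.052,"dz":0,"yaw":-0.27,"claw":1},{"dx":-0.86,"dy":0.06,"dz":0,"yaw":-0.27,"claw":1},{"dx":-0.93,"dy":0.065,"dz":0,"yaw":-0.27,"claw":1},{"dx":-0.947,"dy":0.066,"dz":0,"yaw":-0.27,"claw":1},{"dx":-0.947,"dy":0.066,"dz":0,"yaw":-0.27,"claw":1},{"dx":-0.947,"dy":0.066,"dz":0,"yaw":-0.27,"claw":1}]'

```text
time: 23.68
tool_pos: [0.4532, -0.2246, 0.1136]
tool_rot: [-0.001, 0.678, 0.735, 0.0]
contact_force: [-0.4, 0.9, -1.4]
gripper_width: 0.688
grasp_force: 64.9
```

Run:
```python
from h import *
from plan import S,U
q=S+U*.168; s=st(); _,w=snap('wrist','u1.png'); a=cv2.imread('pics/t1.png')[:,:,::-1].astype(int)
print('diff on held roll',np.abs(a-w)[210:340,230:330].mean()); go(*q,-.001,94.55)
```

```text
23.68 [ 0.4532 -0.2246  0.1136] psi 94.6 F [-0.4  0.9 -1.4] w 58.4 g 64.9
diff on held roll 7.434948717948718
{'dx': -0.0026, 'dy': -0.0025, 'dz': 0.2298, 'yaw': 0.0008} rows~ 2.0
```

Emit:
send_rows --increments '[{"dx":-0.003,"dy":-0.0025,"dz":0.08,"yaw":0,"claw":1},{"dx":-0.003,"dy":-0.0025,"dz":0.15,"yaw":0,"claw":1},{"dx":-0.003,"dy":-0.0025,"dz":0.2,"yaw":0,"claw":1},{"dx":-0.003,"dy":-0.0025,"dz":0.225,"yaw":0,"claw":1},{"dx":-0.003,"dy":-0.0025,"dz":0.231,"yaw":0,"claw":1},{"dx":-0.003,"dy":-0.0025,"dz":0.235,"yaw":0,"claw":1},{"dx":-0.003,"dy":-0.0025,"dz":0.235,"yaw":0,"claw":1}]'

```text
time: 24.6
tool_pos: [0.4533, -0.228, -0.0014]
tool_rot: [0.001, 0.679, 0.735, 0.0]
contact_force: [-1.4, 2.1, 3.5]
gripper_width: 0.683
grasp_force: 65.3
```

Emit:
send_rows --increments '[{"dx":0,"dy":0,"dz":0,"yaw":0,"claw":-1},{"dx":0,"dy":0,"dz":0,"yaw":0,"claw":-1},{"dx":0,"dy":0,"dz":0,"yaw":0,"claw":-1},{"dx":0,"dy":0,"dz":-0.08,"yaw":0,"claw":-1},{"dx":0,"dy":0,"dz":-0.16,"yaw":0,"claw":-1},{"dx":0,"dy":0,"dz":-0.235,"yaw":0,"claw":-1},{"dx":0.11,"dy":0.04,"dz":-0.235,"yaw":0.05,"claw":-1},{"dx":0.22,"dy":0.08,"dz":-0.235,"yaw":0.1,"claw":-1},{"dx":0.33,"dy":0.12,"dz":-0.235,"yaw":0.15,"claw":-1},{"dx":0.44,"dy":0.16,"dz":-0.235,"yaw":0.2,"claw":-1},{"dx":0.55,"dy":0.2,"dz":-0.235,"yaw":0.25,"claw":-1},{"dx":0.66,"dy":0.24,"dz":-0.235,"yaw":0.27,"claw":-1},{"dx":0.77,"dy":0.28,"dz":-0.235,"yaw":0.27,"claw":-1},{"dx":0.88,"dy":0.32,"dz":-0.235,"yaw":0.27,"claw":-1},{"dx":0.96,"dy":0.36,"dz":-0.235,"yaw":0.27,"claw":-1},{"dx":1.0,"dy":0.378,"dz":-0.235,"yaw":0.27,"claw":-1},{"dx":1.0,"dy":0.378,"dz":-0.235,"yaw":0.27,"claw":-1},{"dx":1.0,"dy":0.378,"dz":-0.235,"yaw":0.27,"claw":-1}]'

```text
time: 26.85
tool_pos: [0.6007, 0.2851, 0.114]
tool_rot: [0.0, 0.813, 0.583, -0.0]
contact_force: [0.2, -0.6, -0.1]
gripper_width: 1.001
grasp_force: 0.0
```

Run:
```python
from h import *
s=st(); snap('side','v2.png'); go(.5990,.3090,.115,71.4); go(.5990,.3090,.001,71.4)
```

```text
26.85 [0.6007 0.2851 0.114 ] psi 71.3 F [ 0.2 -0.6 -0.1] w 85.1 g 0.0
{'dx': 0.0445, 'dy': -0.0188, 'dz': -0.0016, 'yaw': -0.0015} rows~ 1.0
{'dx': 0.0445, 'dy': -0.0188, 'dz': 0.2264, 'yaw': -0.0015} rows~ 2.0
```

Emit:
send_rows --increments '[{"dx":0.0445,"dy":-0.019,"dz":0,"yaw":0,"claw":-1},{"dx":0.0445,"dy":-0.019,"dz":0,"yaw":0,"claw":-1},{"dx":0.0445,"dy":-0.019,"dz":0.08,"yaw":0,"claw":-1},{"dx":0.0445,"dy":-0.019,"dz":0.16,"yaw":0,"claw":-1},{"dx":0.0445,"dy":-0.019,"dz":0.226,"yaw":0,"claw":-1},{"dx":0.0445,"dy":-0.019,"dz":0.226,"yaw":0,"claw":-1},{"dx":0.0445,"dy":-0.019,"dz":0.226,"yaw":0,"claw":1},{"dx":0.0445,"dy":-0.019,"dz":0.226,"yaw":0,"claw":1},{"dx":0.0445,"dy":-0.019,"dz":0.226,"yaw":0,"claw":1},{"dx":0.0445,"dy":-0.019,"dz":0.226,"yaw":0,"claw":1},{"dx":0.0445,"dy":-0.019,"dz":0.16,"yaw":0,"claw":1},{"dx":0.0445,"dy":-0.019,"dz":0.09,"yaw":0,"claw":1},{"dx":0.0445,"dy":-0.019,"dz":0.02,"yaw":0,"claw":1},{"dx":0.0445,"dy":-0.019,"dz":0,"yaw":0,"claw":1},{"dx":0.0445,"dy":-0.019,"dz":0,"yaw":0,"claw":1}]'

```text
time: 28.78
tool_pos: [0.5993, 0.31, 0.1146]
tool_rot: [0.0, 0.812, 0.583, 0.0]
contact_force: [-0.1, 0.1, -2.3]
gripper_width: 0.682
grasp_force: 65.2
```

Run:
```python
from h import *
from plan import S,U
q=S+U*.232; s=st(); snap('wrist','w1.png'); go(*q,.115,94.55)
```

```text
28.77 [0.5993 0.31   0.1146] psi 71.32 F [-0.1  0.1 -2.3] w 57.9 g 65.2
{'dx': -0.991, 'dy': 0.0156, 'dz': -0.004, 'yaw': -0.2703} rows~ 8.0
```

Emit:
send_rows --increments '[{"dx":-0.1,"dy":0.002,"dz":0,"yaw":-0.04,"claw":1},{"dx":-0.21,"dy":0.003,"dz":0,"yaw":-0.1,"claw":1},{"dx":-0.32,"dy":0.005,"dz":0,"yaw":-0.15,"claw":1},{"dx":-0.43,"dy":0.007,"dz":0,"yaw":-0.2,"claw":1},{"dx":-0.54,"dy":0.008,"dz":0,"yaw":-0.25,"claw":1},{"dx":-0.65,"dy":0.01,"dz":0,"yaw":-0.27,"claw":1},{"dx":-0.76,"dy":0.012,"dz":0,"yaw":-0.27,"claw":1},{"dx":-0.87,"dy":0.014,"dz":0,"yaw":-0.27,"claw":1},{"dx":-0.96,"dy":0.016,"dz":0,"yaw":-0.27,"claw":1},{"dx":-0.991,"dy":0.016,"dz":0,"yaw":-0.27,"claw":1},{"dx":-0.991,"dy":0.016,"dz":0,"yaw":-0.27,"claw":1},{"dx":-0.991,"dy":0.016,"dz":0,"yaw":-0.27,"claw":1}]'

```text
time: 30.32
tool_pos: [0.448, -0.1607, 0.1137]
tool_rot: [-0.001, 0.678, 0.735, 0.0]
contact_force: [-0.3, 0.8, -1.2]
gripper_width: 0.683
grasp_force: 65.1
```

Run:
```python
from h import *
from plan import S,U
q=S+U*.232; s=st(); _,w=snap('wrist','x1.png'); print(held(cv2.imread('pics/w1.png')[:,:,::-1]),held(w)); go(*q,-.001,94.55)
```

```text
30.32 [ 0.448  -0.1607  0.1137] psi 94.59 F [-0.3  0.8 -1.2] w 58.0 g 65.1
{'org': [216, 198, 130, 155, 10265]} {'yel': [249, 341, 62, 27, 748], 'org': [216, 205, 130, 142, 10282]}
{'dx': -0.0029, 'dy': -0.0024, 'dz': 0.2297, 'yaw': 0.0008} rows~ 2.0
```

Emit:
send_rows --increments '[{"dx":-0.003,"dy":-0.0025,"dz":0.08,"yaw":0,"claw":1},{"dx":-0.003,"dy":-0.0025,"dz":0.15,"yaw":0,"claw":1},{"dx":-0.003,"dy":-0.0025,"dz":0.2,"yaw":0,"claw":1},{"dx":-0.003,"dy":-0.0025,"dz":0.225,"yaw":0,"claw":1},{"dx":-0.003,"dy":-0.0025,"dz":0.231,"yaw":0,"claw":1},{"dx":-0.003,"dy":-0.0025,"dz":0.235,"yaw":0,"claw":1},{"dx":-0.003,"dy":-0.0025,"dz":0.235,"yaw":0,"claw":1}]'

```text
time: 31.25
tool_pos: [0.4482, -0.1639, -0.0014]
tool_rot: [0.001, 0.679, 0.735, 0.0]
contact_force: [-1.7, 2.2, 3.0]
gripper_width: 0.682
grasp_force: 65.6
```

Emit:
send_rows --increments '[{"dx":0,"dy":0,"dz":0,"yaw":0,"claw":-1},{"dx":0,"dy":0,"dz":0,"yaw":0,"claw":-1},{"dx":0,"dy":0,"dz":0,"yaw":0,"claw":-1},{"dx":0,"dy":0,"dz":-0.08,"yaw":0,"claw":-1},{"dx":0,"dy":0,"dz":-0.16,"yaw":0,"claw":-1},{"dx":0,"dy":0,"dz":-0.24,"yaw":0,"claw":-1},{"dx":0.1,"dy":0.09,"dz":-0.34,"yaw":0,"claw":-1},{"dx":0.2,"dy":0.18,"dz":-0.44,"yaw":0,"claw":-1},{"dx":0.2,"dy":0.18,"dz":-0.54,"yaw":0,"claw":-1},{"dx":0.2,"dy":0.18,"dz":-0.6,"yaw":0,"claw":-1},{"dx":0.2,"dy":0.18,"dz":-0.6,"yaw":0,"claw":-1},{"dx":0.2,"dy":0.18,"dz":-0.6,"yaw":0,"claw":-1}]'

```text
time: 32.75
tool_pos: [0.5285, -0.0568, 0.2962]
tool_rot: [-0.0, 0.679, 0.734, -0.0]
contact_force: [-0.2, 0.7, -0.4]
gripper_width: 0.995
grasp_force: 0.0
```

Run:
```python
from h import *
import pickle
s=st(); _,w=snap('wrist','y.png'); pickle.dump(s,open('y.pkl','wb')); _,a=snap('scene','y2.png')
c=w[90:250,340:480,::-1]
o=np.zeros((420,800,3),np.uint8); o[:,:400]=w[:,60:460,::-1]; o[:400,405:755]=cv2.resize(c,(350,400),interpolation=cv2.INTER_CUBIC); cv2.imwrite('pics/yy.png',o)
```

```text
32.75 [ 0.5285 -0.0568  0.2962] psi 94.53 F [-0.2  0.7 -0.4] w 84.6 g 0.0
```

View pics/yy.png

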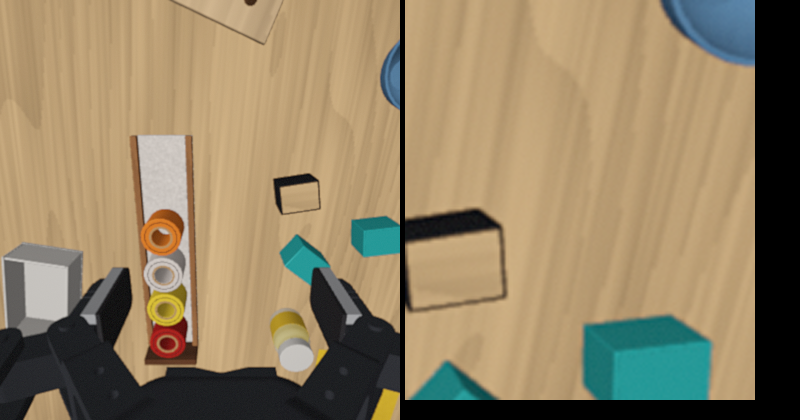

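All four rolls lie flat in the tray: orange (222,234), white (223,273), yellow (226,308) and red (228,342) in full-frame pixels. The block's pale top is at about (360,196), apart from the turquoise blocks at (362,258) and (436,237). I'll measure the block now.

Run:
```python
from h import *
import pickle
s=pickle.load(open('y.pkl','rb')); c=cam('wrist',s); im=cv2.imread('pics/y.png'); v=cv2.cvtColor(im,cv2.COLOR_BGR2GRAY)
b=cv2.resize(v[160:230,320:400],None,fx=8,fy=8,interpolation=cv2.INTER_CUBIC)
for th in(60,80,95,110):
    m=(b>th).astype(np.uint8); mk=np.zeros((m.shape[0]+2,m.shape[1]+2),np.uint8); cv2.floodFill(m,mk,((360-320)*8,(197-160)*8),2)
    q=np.argwhere(m==2)[:,::-1]
    if not 8000<len(q)<100000: print(th,len(q)); continue
    hull=cv2.convexHull(q.astype(np.float32))[:,0]
    P=np.array([p2w(c,((x+.5)/8-.5+320,(y+.5)/8-.5+160),.05)[:2] for x,y in hull])*1000
    r=cv2.minAreaRect(P.astype(np.float32)); print(th,len(q),r,cv2.boxPoints(r).round(0).tolist())
```

```text
60 329993
80 327051
95 323707
110 63923 ((642.3942260742188, -90.93144226074219), (53.16242599487305, 40.8322868347168), 13.438464164733887) [[612.0, -77.0], [621.0, -117.0], [673.0, -105.0], [664.0, -65.0]]
```

Run:
```python
from h import *
go(.6424,-.0909,.08,103.4); go(.6424,-.0909,-.006,103.4)
```

```text
{'dx': -0.0859, 'dy': 0.2231, 'dz': 0.4293, 'yaw': -0.1036} rows~ 4.0
{'dx': -0.0859, 'dy': 0.2231, 'dz': 0.6013, 'yaw': -0.1036} rows~ 6.0
```

Emit:
send_rows --increments '[{"dx":-0.086,"dy":0.223,"dz":0.1,"yaw":-0.104,"claw":-1},{"dx":-0.086,"dy":0.223,"dz":0.2,"yaw":-0.104,"claw":-1},{"dx":-0.086,"dy":0.223,"dz":0.3,"yaw":-0.104,"claw":-1},{"dx":-0.086,"dy":0.223,"dz":0.38,"yaw":-0.104,"claw":-1},{"dx":-0.086,"dy":0.223,"dz":0.43,"yaw":-0.104,"claw":-1},{"dx":-0.086,"dy":0.223,"dz":0.43,"yaw":-0.104,"claw":-1},{"dx":-0.086,"dy":0.223,"dz":0.43,"yaw":-0.104,"claw":-1}]'

```text
time: 33.72
tool_pos: [0.6437, -0.0911, 0.0828]
tool_rot: [0.001, 0.619, 0.785, 0.0]
contact_force: [-0.1, 0.2, 1.0]
gripper_width: 0.999
grasp_force: 0.0
```

Run:
```python
from h import *
s=st(); _,w=snap('wrist','z1.png'); c=cam('wrist',s)
o=np.ascontiguousarray(w[:,:,::-1])
a=np.radians(13.4)
for sx,sy in((1,1),(1,-1),(-1,-1),(-1,1)):
    x,y=sx*.029,sy*.0225
    p=w2p(c,[.6424+x*np.cos(a)-y*np.sin(a),-.0909+x*np.sin(a)+y*np.cos(a),.05]).round().astype(int); cv2.circle(o,tuple(map(int,p)),3,(0,0,255),-1)
cv2.imwrite('pics/z.png',o)
```

```text
33.73 [ 0.6437 -0.0911  0.0828] psi 103.45 F [-0.1  0.2  1. ] w 84.9 g 0.0
```

View pics/z.png

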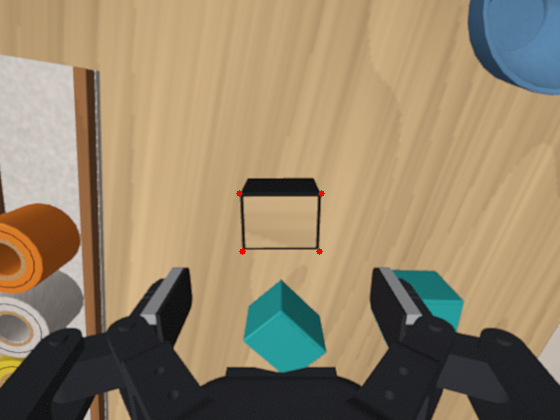

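The marks fall exactly on the block's top corners (240–321, 193–251), and the fingers clear the turquoise blocks. I'll go down and grip.

Emit:
send_rows --increments '[{"dx":0,"dy":-0.0025,"dz":0.06,"yaw":0,"claw":-1},{"dx":0,"dy":-0.0025,"dz":0.12,"yaw":0,"claw":-1},{"dx":0,"dy":-0.0025,"dz":0.16,"yaw":0,"claw":-1},{"dx":0,"dy":-0.0025,"dz":0.178,"yaw":0,"claw":-1},{"dx":0,"dy":-0.0025,"dz":0.178,"yaw":0,"claw":-1},{"dx":0,"dy":-0.0025,"dz":0.178,"yaw":0,"claw":1},{"dx":0,"dy":-0.0025,"dz":0.178,"yaw":0,"claw":1},{"dx":0,"dy":-0.0025,"dz":0.178,"yaw":0,"claw":1},{"dx":0,"dy":-0.0025,"dz":0.178,"yaw":0,"claw":1},{"dx":0,"dy":-0.0025,"dz":0.178,"yaw":0,"claw":1}]'

```text
time: 35.02
tool_pos: [0.6437, -0.0915, -0.0052]
tool_rot: [0.002, 0.619, 0.785, 0.001]
contact_force: [0.7, 0.7, 6.0]
gripper_width: 0.659
grasp_force: 67.9
```

Emit:
send_rows --increments '[{"dx":0,"dy":0,"dz":-0.06,"yaw":0,"claw":1},{"dx":0,"dy":0,"dz":-0.12,"yaw":0,"claw":1},{"dx":0,"dy":0,"dz":-0.18,"yaw":0,"claw":1},{"dx":0,"dy":0,"dz":-0.18,"yaw":0,"claw":1},{"dx":0,"dy":0,"dz":-0.18,"yaw":0,"claw":1}]'

```text
time: 35.65
tool_pos: [0.6407, -0.0908, 0.0807]
tool_rot: [-0.001, 0.619, 0.785, -0.001]
contact_force: [0.1, 0.2, -3.3]
gripper_width: 0.664
grasp_force: 67.2
```

Run:
```python
from h import *
from plan import S,U
s=st(); q=S+U*.310; print(q); _,w=snap('wrist','A1.png'); go(*q,.085,94.55)
```

```text
35.65 [ 0.6407 -0.0908  0.0807] psi 103.46 F [ 0.1  0.2 -3.3] w 56.4 g 67.2
[ 0.440917 -0.084461]
{'dx': 0.105, 'dy': -0.385, 'dz': -0.0097, 'yaw': 0.1037} rows~ 4.0
```

Emit:
send_rows --increments '[{"dx":0.03,"dy":-0.1,"dz":0,"yaw":0.03,"claw":1},{"dx":0.055,"dy":-0.2,"dz":0,"yaw":0.06,"claw":1},{"dx":0.08,"dy":-0.3,"dz":0,"yaw":0.1,"claw":1},{"dx":0.105,"dy":-0.385,"dz":0,"yaw":0.104,"claw":1},{"dx":0.105,"dy":-0.385,"dz":0,"yaw":0.104,"claw":1},{"dx":0.105,"dy":-0.385,"dz":0,"yaw":0.104,"claw":1},{"dx":0.105,"dy":-0.385,"dz":0.06,"yaw":0.104,"claw":1},{"dx":0.105,"dy":-0.385,"dz":0.11,"yaw":0.104,"claw":1},{"dx":0.105,"dy":-0.385,"dz":0.14,"yaw":0.104,"claw":1},{"dx":0.105,"dy":-0.385,"dz":0.14,"yaw":0.104,"claw":1}]'

```text
time: 36.95
tool_pos: [0.4421, -0.0845, 0.0116]
tool_rot: [-0.001, 0.679, 0.735, -0.001]
contact_force: [-0.2, -0.6, -2.5]
gripper_width: 0.658
grasp_force: 67.0
```

Run:
```python
from h import *
from plan import S,U
s=st(); q=S+U*.310; _,w=snap('wrist','B1.png'); go(*q,.001,94.55)
```

```text
36.95 [ 0.4421 -0.0845  0.0116] psi 94.54 F [-0.2 -0.6 -2.5] w 55.9 g 67.0
{'dx': 0.0012, 'dy': -0.0041, 'dz': 0.0236, 'yaw': -0.0001} rows~ 1.0
```

Emit:
send_rows --increments '[{"dx":0,"dy":-0.003,"dz":0.015,"yaw":0,"claw":1},{"dx":0,"dy":-0.003,"dz":0.02,"yaw":0,"claw":1},{"dx":0,"dy":-0.003,"dz":0.022,"yaw":0,"claw":1},{"dx":0,"dy":-0.003,"dz":0.022,"yaw":0,"claw":1}]'

```text
time: 37.5
tool_pos: [0.4413, -0.085, 0.0021]
tool_rot: [0.0, 0.679, 0.734, 0.0]
contact_force: [-1.2, 0.3, -2.8]
gripper_width: 0.665
grasp_force: 67.1
```

Emit:
send_rows --increments '[{"dx":0,"dy":0,"dz":0.002,"yaw":0,"claw":1},{"dx":0,"dy":0,"dz":0.004,"yaw":0,"claw":1},{"dx":0,"dy":0,"dz":0.004,"yaw":0,"claw":1}]'

```text
time: 37.88
tool_pos: [0.4414, -0.0851, 0.0008]
tool_rot: [-0.0, 0.679, 0.735, -0.0]
contact_force: [-4.9, 0.8, 6.3]
gripper_width: 0.66
grasp_force: 68.0
```

Emit:
send_rows --increments '[{"dx":0,"dy":0,"dz":0,"yaw":0,"claw":-1},{"dx":0,"dy":0,"dz":0,"yaw":0,"claw":-1},{"dx":0,"dy":0,"dz":0,"yaw":0,"claw":-1},{"dx":0,"dy":0,"dz":0,"yaw":0,"claw":1},{"dx":0,"dy":0,"dz":0,"yaw":0,"claw":1},{"dx":0,"dy":0,"dz":0,"yaw":0,"claw":1},{"dx":0,"dy":0,"dz":0,"yaw":0,"claw":1},{"dx":-0.02,"dy":0,"dz":0,"yaw":0,"claw":1},{"dx":-0.035,"dy":0,"dz":0,"yaw":0,"claw":1},{"dx":-0.05,"dy":0,"dz":0,"yaw":0,"claw":1},{"dx":-0.06,"dy":0,"dz":0,"yaw":0,"claw":1},{"dx":-0.06,"dy":0,"dz":0,"yaw":0,"claw":1}]'

```text
time: 39.38
tool_pos: [0.4438, -0.115, 0.0003]
tool_rot: [-0.0, 0.679, 0.734, 0.0]
contact_force: [0.0, 4.2, 6.0]
gripper_width: 0.664
grasp_force: 67.3
```

Run:
```python
from h import *
from plan import S,U
s=st(); print('d',(s['tool_pos'][:2]-S)@U,'x',(s['tool_pos'][:2]-S)@[U[1],-U[0]]); _,w=snap('wrist','C1.png'); print(held(w))
```

```text
39.38 [ 4.438e-01 -1.150e-01  3.000e-04] psi 94.5 F [0.  4.2 6. ] w 56.5 g 67.3
d 0.27938878033278525 x 0.0004981685220651552
{'org': [223, 330, 117, 47, 3350]}
```

Emit:
send_rows --increments '[{"dx":-0.006,"dy":0,"dz":-0.001,"yaw":0,"claw":1},{"dx":-0.012,"dy":0,"dz":-0.001,"yaw":0,"claw":1},{"dx":-0.018,"dy":0,"dz":-0.001,"yaw":0,"claw":1},{"dx":-0.018,"dy":0,"dz":-0.001,"yaw":0,"claw":1}]'

```text
time: 39.92
tool_pos: [0.4442, -0.1231, 0.0003]
tool_rot: [-0.001, 0.679, 0.734, 0.001]
contact_force: [1.0, 6.3, 5.2]
gripper_width: 0.666
grasp_force: 67.1
```

Emit:
send_rows --increments '[{"dx":-0.003,"dy":0,"dz":0,"yaw":0,"claw":1},{"dx":-0.006,"dy":0,"dz":0,"yaw":0,"claw":1},{"dx":-0.006,"dy":0,"dz":0,"yaw":0,"claw":1}]'

```text
time: 40.3
tool_pos: [0.4444, -0.1255, 0.0004]
tool_rot: [-0.001, 0.679, 0.734, 0.001]
contact_force: [-0.6, 8.4, 5.2]
gripper_width: 0.659
grasp_force: 67.3
```

Emit:
send_rows --increments '[{"dx":-0.003,"dy":0,"dz":0,"yaw":0,"claw":1},{"dx":-0.006,"dy":0,"dz":0,"yaw":0,"claw":1},{"dx":-0.006,"dy":0,"dz":0,"yaw":0,"claw":1}]'

```text
time: 40.67
tool_pos: [0.4447, -0.1284, 0.0004]
tool_rot: [-0.001, 0.679, 0.734, 0.001]
contact_force: [0.1, 7.4, 6.4]
gripper_width: 0.662
grasp_force: 67.3
```

Emit:
send_rows --increments '[{"dx":-0.003,"dy":0,"dz":0,"yaw":0,"claw":1},{"dx":-0.005,"dy":0,"dz":0,"yaw":0,"claw":1},{"dx":-0.005,"dy":0,"dz":0,"yaw":0,"claw":1}]'

```text
time: 41.05
tool_pos: [0.4448, -0.1302, 0.0004]
tool_rot: [-0.002, 0.679, 0.734, 0.002]
contact_force: [-0.7, 10.9, 6.8]
gripper_width: 0.658
grasp_force: 67.4
```

Emit:
send_rows --increments '[{"dx":-0.003,"dy":0,"dz":0,"yaw":0,"claw":1},{"dx":-0.005,"dy":0,"dz":0,"yaw":0,"claw":1},{"dx":-0.005,"dy":0,"dz":0,"yaw":0,"claw":1}]'

```text
time: 41.42
tool_pos: [0.4448, -0.1302, 0.0004]
tool_rot: [-0.004, 0.679, 0.734, 0.003]
contact_force: [-1.5, 19.6, 11.9]
gripper_width: 0.661
grasp_force: 67.9
```

The force jumped from 10.9 to 19.6 N with no further travel, so the row is butted tight. I'll ease the load, open and lift away for a last look.

Emit:
send_rows --increments '[{"dx":0.004,"dy":0,"dz":0,"yaw":0,"claw":1},{"dx":0.005,"dy":0,"dz":0,"yaw":0,"claw":1},{"dx":0.005,"dy":0,"dz":0,"yaw":0,"claw":-1},{"dx":0.005,"dy":0,"dz":0,"yaw":0,"claw":-1},{"dx":0.005,"dy":0,"dz":0,"yaw":0,"claw":-1},{"dx":0.005,"dy":0,"dz":0,"yaw":0,"claw":-1},{"dx":0.005,"dy":0,"dz":-0.05,"yaw":0,"claw":-1},{"dx":0.005,"dy":0,"dz":-0.12,"yaw":0,"claw":-1},{"dx":0.005,"dy":0,"dz":-0.22,"yaw":0,"claw":-1},{"dx":0.005,"dy":0,"dz":-0.32,"yaw":0,"claw":-1},{"dx":0.005,"dy":0,"dz":-0.42,"yaw":0,"claw":-1},{"dx":0.005,"dy":0,"dz":-0.5,"yaw":0,"claw":-1},{"dx":0.005,"dy":0,"dz":-0.5,"yaw":0,"claw":-1},{"dx":0.005,"dy":0,"dz":-0.5,"yaw":0,"claw":-1}]'

```text
time: 43.18
tool_pos: [0.4445, -0.1323, 0.2494]
tool_rot: [-0.001, 0.679, 0.734, -0.0]
contact_force: [-0.6, -0.3, -0.0]
gripper_width: 0.998
grasp_force: 0.0
```

Run:
```python
from h import *
from plan import S,U
s=st(); _,w=snap('wrist','D1.png'); c=cam('wrist',s); _,b=snap('side','D2.png'); cs=cam('side'); _,a=snap('scene','D3.png'); ca=cam('scene')
V=np.array([U[1],-U[0]])
def over(im,c):
    o=np.ascontiguousarray(im[:,:,::-1])
    for sx,sy in((1,1),(1,-1),(-1,-1),(-1,1)):
        P=S+U*(.264+sy*.0225)+V*sx*.029; cv2.circle(o,tuple(map(int,w2p(c,[*P,.056]).round())),2,(0,0,255),-1)
    for d in(.0302,.0907,.1512,.2117):
        cv2.circle(o,tuple(map(int,w2p(c,[*(S+U*d),.054]).round())),2,(255,255,0),-1)
    return o
W=over(w,c)[120:370,140:420]; B=over(b,cs); B=cv2.resize(B[200:380,220:360],None,fx=2.5,fy=2.5)
o=np.zeros((600,800,3),np.uint8); W=cv2.resize(W,(448,400)); o[:400,:448]=W; o[:450,450:800]=B; cv2.imwrite('pics/D.png',o)
```

```text
43.17 [ 0.4445 -0.1323  0.2494] psi 94.52 F [-0.6 -0.3 -0. ] w 84.8 g 0.0
```

View pics/D.png

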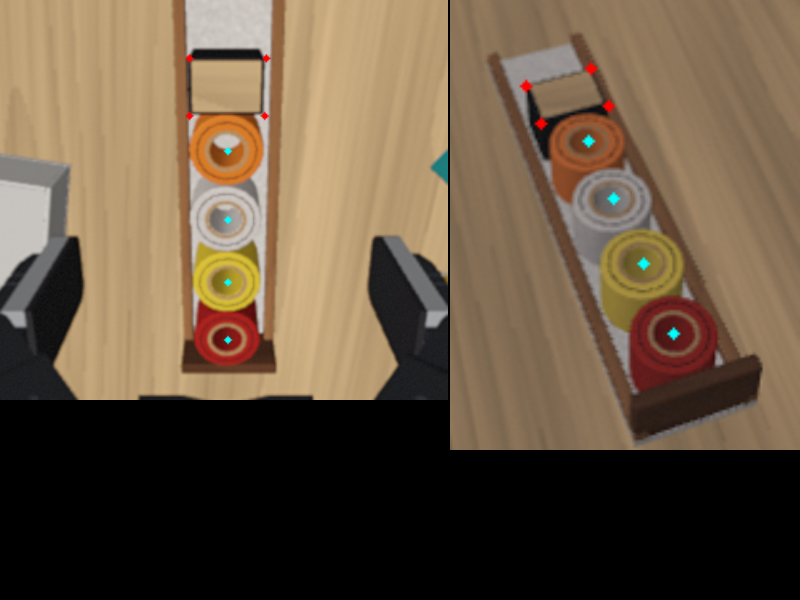

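The red, yellow, white and orange rolls sit on the predicted tight-row centres in both views. The block stands square behind the orange roll, with its corners on the marks. The gripper is clear, so I'm handing in.

```bash
python3 -c "
from plant import manip
print(manip.job_done())"
```

```text
the job is handed in; nothing more can be done
None
```

All four rolls (red, yellow, white and orange) lie flat in the tray, butted tight against the stop wall with the black block square behind them, and the job is handed in; no verdict was returned.

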